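Put the card readers on charge and switch the interlocked power box on

TASK

Closing time at the bar till: take the hold-down bar off the charging tray and set it down on the counter, then lay every hand-held card reader face up in a bay of its own, centred on the bay's pad with its length along the bay's longer side, and once all are in, lay the bar back over them, centred and down in both rests of the tray. Then, on the power box, turn the isolator handle clockwise to its stop and only after that the charge selector, which the isolator's arm bars until then, clockwise to its stop. Leave everything else on the counter where it stands.

Things in the scene. Friction and masses are not known exactly. Their poses are not given: they have to be found in the camera images.
- reader1: hand-held card reader, one of 3 or 4 alike (may be absent): black rounded slab 104 mm long (its x), 54 mm wide (y), 24 mm high, 0.22 kg, screen on the +x half and grey keys on the -x half of its top face; origin at the centre of its underside, z up. Lies face up on the counter
- reader2: hand-held card reader, one of 3 or 4 alike (may be absent): black rounded slab 104 mm long (its x), 54 mm wide (y), 24 mm high, 0.22 kg, screen on the +x half and grey keys on the -x half of its top face; origin at the centre of its underside, z up. Lies face up on the counter
- reader3: hand-held card reader, one of 3 or 4 alike (may be absent): black rounded slab 104 mm long (its x), 54 mm wide (y), 24 mm high, 0.22 kg, screen on the +x half and grey keys on the -x half of its top face; origin at the centre of its underside, z up. Lies face up on the counter
- reader4: hand-held card reader, one of 3 or 4 alike (may be absent): black rounded slab 104 mm long (its x), 54 mm wide (y), 24 mm high, 0.22 kg, screen on the +x half and grey keys on the -x half of its top face; origin at the centre of its underside, z up. Lies face up on the counter
- bar: hold-down bar: aluminium strip 262 mm long (its x), 40 mm wide (y), 8 mm thick, with an upright black grip fin in the middle of its top, 80 mm along x, 14 mm thick (y), from 8 to 38 mm above the underside; 0.3 kg. Origin at the centre of the underside. At the start it lies in the tray's rests, fin up. The counter beyond the readers (about x 0.69, y 0) is clear for it, lying along y
- tray: charging tray, fixed, grey, 232 mm (x) by 264 mm (y), left or right of the robot; origin at the centre of its underside. Floor 6 mm up; rim 6 mm thick, top 26 mm up on the y ends, 11 mm on the x ends. Crossed ribs, 4 mm thick, tops 11 mm up, make four bays 108 mm (x) by 124 mm (y) with a black pad in the middle. A steel rest for the bar stands outside each x end
- bay1 (a point): centre of the floor of bay 1 (tray's -x, +y quarter); axes as the tray's. A reader lies here with its length along the tray's y, either way round
- bay2 (a point): centre of the floor of bay 2 (-x, -y quarter); axes as the tray's. A reader lies here with its length along the tray's y, either way round
- bay3 (a point): centre of the floor of bay 3 (+x, +y quarter); axes as the tray's. A reader lies here with its length along the tray's y, either way round
- bay4 (a point): centre of the floor of bay 4 (+x, -y quarter); axes as the tray's. A reader lies here with its length along the tray's y, either way round
- rests_mid (a point): midway between the two U-shaped rests, at saddle height (35 mm above the tray's underside); axes as the tray's. Saddles are 14 mm deep, 123 mm either side of here along x; cheeks 50 mm apart reach 16 mm above them. The bar's origin lies here when it is home, along x, 5 mm above the readers, over their inner ends
- powerbox: power box, fixed: grey, 150 mm (x) by 200 mm (y), 60 mm high, origin at the centre of its underside. On top two alike black handles, axes upright, 100 mm apart: isolator on the +y side, selector on the -y side. Steel arms under them, up to 12 mm above the box, turn with them; the isolator's 60 mm arm bars the side of the selector's 84 mm arm until the isolator has been turned clockwise
- isolator (a joint): angle of the isolator (main switch) handle, rad: about 0 = off, grows clockwise seen from above, stop at 1.3 = on (white marks on the box show both ends). Stays where it is left; friction about 0.15 Nm
- isolator_grip (a point): on the isolator's axis, at the middle of its grip, 98 mm above the box's underside. The grip is an upright bar 66 mm long along this point's y, 16 mm thick along its x, from 14 mm below to 14 mm above this point. The point turns with the handle
- selector (a joint): angle of the charge selector handle, rad: 0 = off, grows clockwise seen from above, stop at 1.3 = charge. Stays where it is left; friction about 0.15 Nm; barred until the isolator is on
- selector_grip (a point): the same point on the selector's handle, which is shaped like the isolator's
- roll1: bystander: small receipt-paper roll standing on end, 40 mm across, 57 mm high, among the readers; origin at the centre of its underside
- roll2: bystander: large paper roll standing on end, 68 mm across, 80 mm high; origin at the centre of its underside
- mug: bystander: white mug, 80 mm across, 90 mm high; origin under its centre
- stapler: bystander: small black stapler 90 mm long, 32 mm wide, 40 mm high, on the robot's side of the readers; origin under its centre
Mind the look-alikes: they are no part of the job. What is shaped like the reader2 but blue is not meant.

How it is judged:
By the outcome, as a careful person would: the job done as asked, in the order asked, and still so for the second after the job is handed in, with the robot touching nothing.
Of reader1, reader2, reader3, reader4 only 3 to 4 are there at a start; the rules pass over those that are not, and their reading is None.
At some moment in a run one of reader1, reader2, reader3, reader4 may be knocked a few centimetres aside while the robot is not near it.
It also fails if it takes over 210 s, if anything falls off the work surface, if the arm or the gripper's body presses on something with over 40 N, if the wrist force passes 120 N, or if a joint passes its speed limit or range.

ROBOT

A 7-joint arm with a two-finger parallel gripper is mounted at the origin on the work surface. World frame = base frame: x ahead of the robot, y to its left, z up, the work surface at z = 0. Lengths are in m, angles in rad, forces in N, time in s.
With the tool pointing down it reaches from about 0.4 to 0.75 m from the base axis. Payload 19.5 kg.
Tool frame: the origin (TCP) lies midway between the tips of the shut fingers; the grasp point (between the pads) lies 19 mm behind it; z points along the fingers, y is the line along which they close (so a half turn about z gives the same grasp; the last joint's range is limited). The gripper opens to 85 mm and grips with 20 to 120 N. Pads are 22 mm wide; open, the fingers measure 114 mm over their backs; the gripper's body (76 mm by 85 mm) begins 54 mm behind the grasp point. The pads swing forward as they close: fully open they stand 13 mm farther back than shut.
Start: joints at [-1.347, 0.707, -0.028, 1.485, 0.022, 0.951, -0.075], TCP at [0.151, 0.555, 0.231] pointing down, gripper open.
Joint ranges: [-2.71, 2.71], [-0.32, 2.16], [-1.57, 1.52], [0, 2.45], [-1.46, 4.6], [0, 2.02], [-2.83, 2.83]. Speed limits (rad/s): [1.89, 1.89, 2.57, 2.57, 3.01, 3.01, 3.01].

INTERFACE

Orientations are given as a unit quaternion [w, x, y, z].
In Python, from cell import robot gives the robot as it stands.
- The arm moves only by the shell command python3 -m inch 'ROWS' [FORCE]. ROWS is text: rows parted by semicolons, each of 7 numbers parted by spaces: the finger opening in m, from 0 to 0.0854, then the shift along the tool's x, y, z in m, then the turn, a rotation vector about the tool's x, y, z in degrees. In form: grip dx dy dz ax ay az; .... A call has exactly 5 rows; each row shifts and turns the commanded pose from where the row before left it, along the tool's axes as they then stand; what a row does not reach is not made up. A row lasts 1/8 s, in which the tool goes at most 62.5 mm and 10.7 degrees, less where a joint would pass 70% of its speed; a pose out of reach is approached as far as the arm can. A call with a gripper value outside its range is refused whole. The fingers move at their own pace and stop on an object; FORCE is the grip in N (left out, the last holds). Time passes only in rows, so rows that do not move let the fingers close, or fill a call up. It gives the time, the measured TCP pose, the force, the opening and the grip force at its end, in the units of the state.
- robot.observe(): the state, without advancing time (a new reading comes with each control period).
- robot.grab_frame(name): name is "scene" or "top" or "wrist"; returns the picture (480x640x3 uint8, red, green, blue); there is no depth.
- robot.camera_info(name): a dict with "fx", "fy", "cx", "cy" (pixels), "view" (4x4, takes a point from world to camera coordinates). Camera axes: x right, y down, z forward; pixel columns grow to the right and rows downward; lengths in m; the calibration is good to about 2 mm. A picture is of the moment at which its call begins: read the wrist's pose just before it. camera_info takes no time and is no camera call; for the wrist camera it gives the pose at the moment of the call.
- robot.finish_job(): hands the job in; it is judged then, once.
The state is a dict: "time_s": time; "q": joint angles; "joint_velocities": joint speeds; "joint_efforts": joint torques, N m; "position": TCP position; "eef_rot": TCP orientation; "contact_force": force on the tool from outside, world axes, zero at the start; "moment": the same for the moment, N m; "gripper_width": opening from 0.0 (shut) to 1.0 (fully open); "gripper_force": force on a finger pad.
Only numpy, scipy, OpenCV 4.12 (cv2) and the standard library are available. Lean on these libraries where they do the work, as an engineer would, in place of code of your own. Each camera call takes 0.05 s, during which the arm holds its last target. There are 200 camera calls.

## Working session

There is one attempt and no reset: what is moved stays moved. The work goes in short steps, Python scripts to look and compute and a shell command to move; the robot and the scene stay as the last step left them, time stands still between calls to the robot, and variables do not carry over. Pictures are saved under pics/ and viewed, at most 14 in all, crops included, and the job is handed in when it is done.

```bash
ls; mkdir -p pics; python3 - <<'E'
from cell import robot
import cv2,numpy as np
s=robot.observe();print({k:np.round(v,3) for k,v in s.items()})
for n in("top","scene"):
    i=robot.camera_info(n);print(n,i["fx"],i["cx"],i["cy"],np.round(i["view"],3).tolist())
    cv2.imwrite(f"pics/{n}0.png",robot.grab_frame(n)[:,:,::-1])
E
```

```text
pics
{'time_s': np.float64(0.0), 'q': array([-1.347,  0.707, -0.028,  1.485,  0.022,  0.951, -0.076]), 'joint_velocities': array([-0.001, -0.002,  0.   , -0.001,  0.   ,  0.001, -0.002]), 'joint_efforts': array([-0.0000e+00, -8.8323e+01,  1.2360e+00, -2.3615e+01,  1.7000e-02,
        7.0000e-03, -0.0000e+00]), 'position': array([0.151, 0.555, 0.231]), 'eef_rot': array([-0.   ,  0.132,  0.991, -0.001]), 'contact_force': array([ 0.021, -1.996,  0.405]), 'moment': array([0.01 , 0.043, 0.025]), 'gripper_force': np.float64(0.0), 'gripper_width': np.float64(1.005)}
top 531.2107779239803 321.3720676989285 233.6662603143966 [[-0.01, -0.999, -0.036, 0.018], [-0.985, 0.016, -0.175, 0.527], [0.175, 0.034, -0.984, 1.059], [0.0, 0.0, 0.0, 1.0]]
scene 533.3275996497716 311.6672887185405 242.45770562108348 [[-0.109, 0.994, 0.017, 0.061], [0.772, 0.095, -0.628, -0.353], [-0.626, -0.055, -0.778, 1.416], [0.0, 0.0, 0.0, 1.0]]
```

View pics/top0.png

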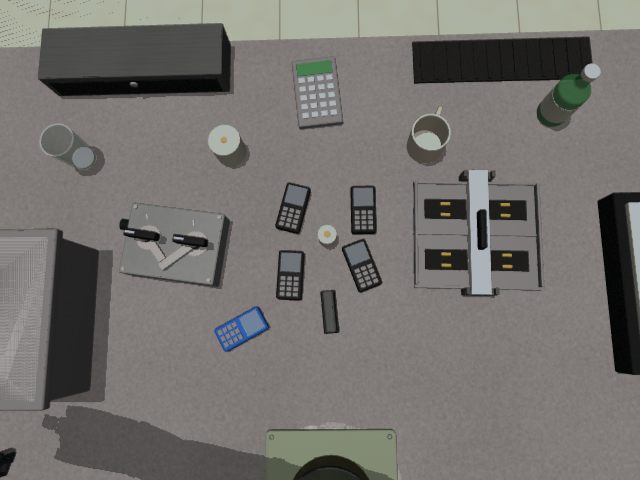

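View pics/scene0.png

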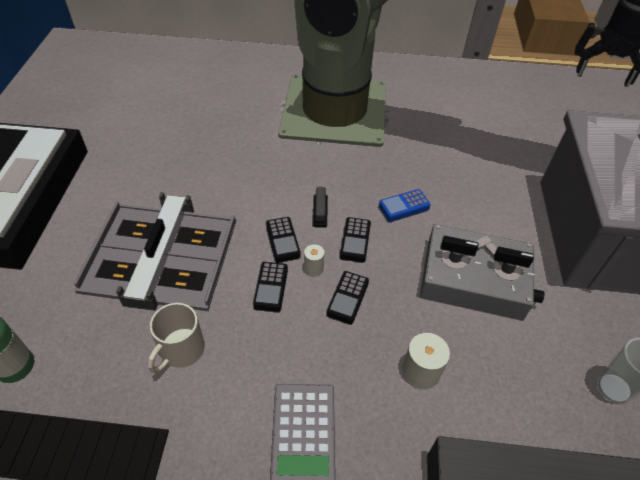

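```bash
cat > h.py <<'E'
import cv2,numpy as np
from cell import robot
def crop(im,x0,y0,x1,y1,k,name):
    c=cv2.resize(im[y0:y1,x0:x1],None,fx=k,fy=k,interpolation=cv2.INTER_CUBIC)
    for x in range((x0+9)//10*10,x1,10): cv2.line(c,(int((x-x0)*k),0),(int((x-x0)*k),5),(0,0,255),1); cv2.putText(c,str(x),(int((x-x0)*k)-10,15),0,.35,(0,0,255),1)
    for y in range((y0+9)//10*10,y1,10): cv2.line(c,(0,int((y-y0)*k)),(5,int((y-y0)*k)),(0,0,255),1); cv2.putText(c,str(y),(7,int((y-y0)*k)+4),0,.35,(0,0,255),1)
    cv2.imwrite("pics/"+name,c)
def ray(info,px,z):
    """pixels -> world points at height z"""
    V=np.array(info["view"]);R,t=V[:3,:3],V[:3,3];c=-R.T@t
    p=np.atleast_2d(np.array(px,float));d=np.c_[(p[:,0]-info["cx"])/info["fx"],(p[:,1]-info["cy"])/info["fy"],np.ones(len(p))]@R
    return c+d*((z-c[2])/d[:,2])[:,None]
def proj(info,P):
    V=np.array(info["view"]);q=np.atleast_2d(P)@V[:3,:3].T+V[:3,3]
    return np.c_[q[:,0]/q[:,2]*info["fx"]+info["cx"],q[:,1]/q[:,2]*info["fy"]+info["cy"]]
E
python3 - <<'E'
from h import *
im=cv2.imread("pics/top0.png")
crop(im,205,172,390,355,3.2,"c_readers.png")
crop(im,405,160,550,305,4,"c_tray.png")
crop(im,110,190,240,295,5.5,"c_box.png")
E
```

```text
(no output)
```

View pics/c_readers.png

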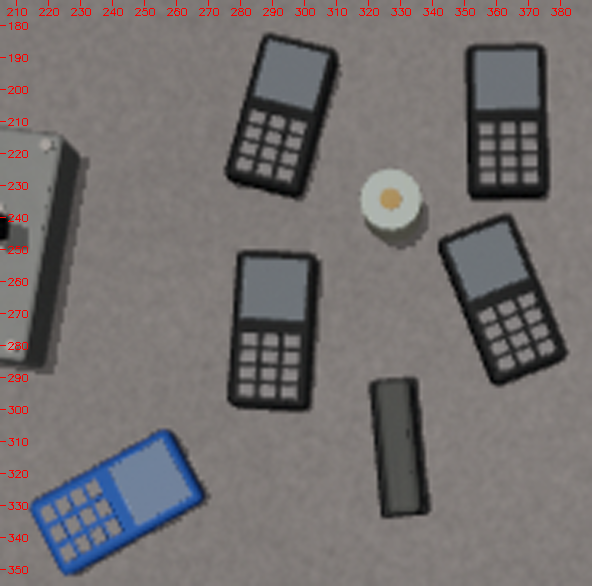

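View pics/c_tray.png

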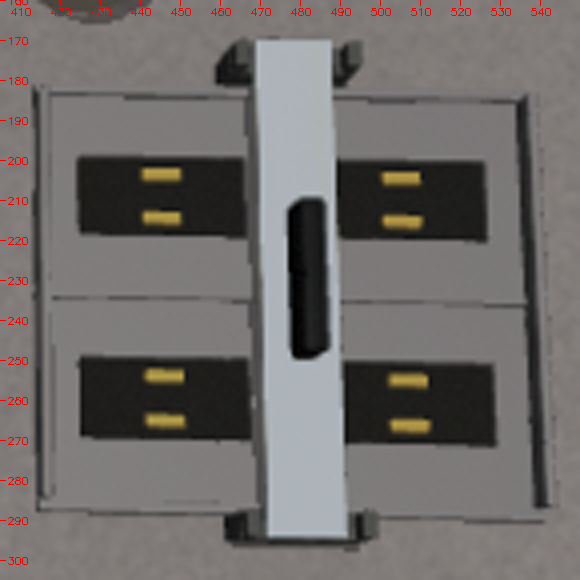

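View pics/c_box.png

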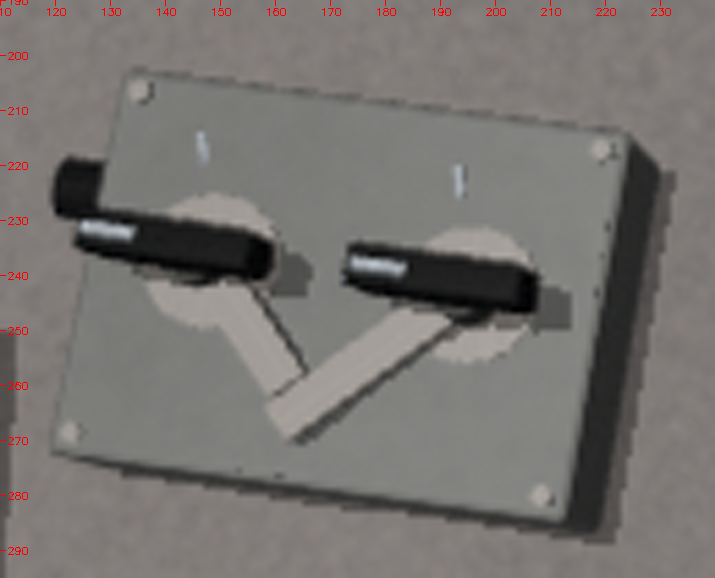

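Readers, all black, face up, in top-image px: A (293,208), B (363,209), C (290,275) and D (362,265). The blue one at (242,328) is the look-alike and is ignored. The stapler is at (330,311) and roll1 at (327,235). The tray spans columns 414–541, with the bar along image-vertical and its fin at about (482,229). The power box shows the isolator grip at about (145,235) and the selector grip at about (190,240).

```bash
cat >> h.py <<'E'
from scipy.optimize import minimize
from scipy.spatial.transform import Rotation as Rn
def readers(info,im,dark=62,box=(200,165,400,360)):
    """black slabs in a BGR picture -> [x,y,yaw deg of +-length] via silhouette fit"""
    x0,y0,x1,y1=box;g=im[y0:y1,x0:x1].max(2);m=(g<dark).astype(np.uint8)
    out=[]
    for c in cv2.findContours(m,cv2.RETR_EXTERNAL,cv2.CHAIN_APPROX_NONE)[0]:
        if cv2.contourArea(c)<700: continue
        ob=cv2.moments(c);k=c[:,0]+[x0,y0]
        (u,v),wh,_=cv2.minAreaRect(k.astype(np.float32))
        p0=ray(info,[[u,v]],.012)[0]; b=cv2.boxPoints(cv2.minAreaRect(k.astype(np.float32)))
        W=ray(info,b,.012)[:,:2];e=W[1]-W[0] if np.hypot(*(W[1]-W[0]))>np.hypot(*(W[2]-W[1])) else W[2]-W[1]
        a0=np.arctan2(e[1],e[0])
        S=8;big=lambda q:np.round((q-[x0,y0]+.5)*S).astype(np.int32)
        M=cv2.fillPoly(np.zeros(((y1-y0)*S,(x1-x0)*S),np.uint8),[big(cv2.convexHull(k.astype(np.float32))[:,0])],1)
        def hull(s):
            ca,sa=np.cos(s[2]),np.sin(s[2]);P=[[s[0]+ca*a-sa*b_,s[1]+sa*a+ca*b_,z] for a in(-.052,.052) for b_ in(-.027,.027) for z in(0,.024)]
            return cv2.convexHull(proj(info,P).astype(np.float32))[:,0]
        f=lambda s:(M!=cv2.fillPoly(np.zeros_like(M),[big(hull(s))],1)).sum()/S/S
        r=minimize(f,[*p0[:2],a0],method="Nelder-Mead",options=dict(initial_simplex=np.array([*p0[:2],a0])+np.array([[0,0,0],[.004,0,0],[0,.004,0],[0,0,.05]])))
        out.append([*np.round(r.x[:2],4),round((np.degrees(r.x[2])+90)%180-90,1),"res",round(r.fun,1),"px",int(u),int(v)])
    return out
def go(x,y,z,psi):
    """needed turn (tool deg), then shift in the turned tool frame (m); psi = world angle of tool x, tool down"""
    s=robot.observe();q=s["eef_rot"];R=Rn.from_quat([q[1],q[2],q[3],q[0]])
    c,sn=np.cos(np.radians(psi)),np.sin(np.radians(psi))
    T=Rn.from_matrix(np.array([[c,sn,0],[sn,-c,0],[0,0,-1]]))
    print("turn",np.round((R.inv()*T).as_rotvec(True),1),"shift(turned)",np.round(T.inv().apply(np.array([x,y,z])-s["position"]),4),"t",round(float(s["time_s"]),2),"pos",np.round(s["position"],4),"w",round(float(s["gripper_width"]),3),"F",np.round(s["contact_force"],1))
E
python3 - <<'E'
from h import *
i=robot.camera_info("top");im=cv2.imread("pics/top0.png")
for r in readers(i,im): print(*r)
b=ray(i,np.array([[255,40],[331,40],[347,538],[267,538]])/4+[405,160],.043);print("bar corners",np.round(b,4).tolist(),b.mean(0).round(4))
e=(b[0]+b[1]-b[2]-b[3])/2;print("bar len",np.hypot(*e[:2]),"ang",np.degrees(np.arctan2(e[1],e[0])),"wid",np.hypot(*(b[0]-b[1])[:2]),np.hypot(*(b[2]-b[3])[:2]))
k=ray(i,np.array([[134,70],[626,130],[563,522],[52,452]])/5.5+[110,190],.06);print("box",k.round(4).tolist(),k.mean(0).round(4))
e=(k[0]+k[1]-k[2]-k[3]);print("box x ang",np.degrees(np.arctan2(e[1],e[0])))
# handle top faces z .112
for n,p in(("iso",[[82,213],[268,240]]),("sel",[[350,250],[535,282]])):
    h=ray(i,np.array(p)/5.5+[110,190],.112);d=h[0]-h[1];print(n,h.mean(0).round(4),np.degrees(np.arctan2(d[1],d[0])),np.hypot(*d[:2]))
go(.69,0,.3,164.8)
E
```

```text
0.4457 0.0797 -4.2 res 59.4 px 290 275
0.4646 -0.0717 20.4 res 68.2 px 361 265
0.5837 -0.0788 -2.0 res 94.5 px 363 210
0.5905 0.0738 -14.0 res 78.0 px 292 207
bar corners [[0.6598, -0.3016, 0.043], [0.659, -0.3413, 0.043], [0.3975, -0.3326, 0.043], [0.398, -0.2925, 0.043]] [ 0.5286 -0.317   0.043 ]
bar len 0.26172760045258303 ang -1.9451780856733165 wid 0.03970974439228158 0.04011125583614448
box [[0.5976, 0.404, 0.06], [0.5708, 0.2138, 0.06], [0.4227, 0.2339, 0.06], [0.4513, 0.4274, 0.06]] [0.5106 0.3198 0.06  ]
box x ang -8.412074095089434
iso [0.5266 0.3653 0.112 ] 80.86191635126552 0.0693198396237221
sel [0.5107 0.2674 0.112 ] 79.32612445282969 0.06854019177323302
turn [-0.1  0.  -0. ] shift(turned) [-0.6656 -0.3939 -0.0691] t 0.1 pos [0.151  0.5546 0.2309] w 1.001 F [ 0.4 -0.3  0.3]
```

```bash
python3 -m inch '0.0854 0 0 -0.04 0 0 -6.6; 0.0854 0 0 -0.04 0 0 -6.6; 0.0854 -0.05 -0.02 0 0 0 0; 0.0854 -0.05 -0.02 0 0 0 0; 0.0854 -0.05 -0.02 0 0 0 0' 40 && python3 -m inch '0.0854 -0.05 -0.03 0 0 0 0; 0.0854 -0.05 -0.03 0 0 0 0; 0.0854 -0.04 -0.05 0 0 0 0; 0.0854 0 -0.06 0 0 0 0; 0.0854 0 -0.06 0 0 0 0' && python3 - <<'E'
from h import *
go(.5286,-.317,.25,178.05)
i=robot.camera_info("top")
print(ray(i,[[297,128],[343,123]],.0).round(3), ray(i,[[226,155],[430,155]],0.02).round(3))
print("discs",ray(i,np.array([[208,258],[475,293]])/5.5+[110,190],.061).round(4))
E
```

```text
time_s: 0.72
position: [0.3002, 0.4886, 0.3112]
eef_rot: [-0.0, 0.018, 1.0, -0.0]
contact_force: [0.5, 1.0, -0.3]
gripper_width: 0.998
gripper_force: 0.0
time_s: 1.35
position: [0.4295, 0.2538, 0.3109]
eef_rot: [-0.0, 0.018, 1.0, -0.0]
contact_force: [1.2, 0.3, 0.3]
gripper_width: 1.001
gripper_force: 0.0
turn [-0.  -0.  -0.1] shift(turned) [-0.1185 -0.5671  0.0609] t 1.35 pos [0.4295 0.2538 0.3109] w 1.001 F [1.2 0.3 0.3]
[[ 0.779  0.065  0.   ]
 [ 0.788 -0.038  0.   ]] [[ 0.712  0.221  0.02 ]
 [ 0.702 -0.226  0.02 ]]
discs [[0.5239 0.3715 0.061 ]
 [0.509  0.2693 0.061 ]]
```

```bash
python3 -m inch '0.0854 -0.012 -0.057 0 0 0 0; 0.0854 -0.012 -0.057 0 0 0 0; 0.0854 -0.012 -0.057 0 0 0 0; 0.0854 -0.012 -0.057 0 0 0 0; 0.0854 -0.012 -0.057 0 0 0 0' && python3 -m inch '0.0854 -0.012 -0.057 0 0 0 0; 0.0854 -0.012 -0.057 0 0 0 0; 0.0854 -0.012 -0.057 0 0 0 0; 0.0854 -0.012 -0.057 0 0 0 0; 0.0854 -0.012 -0.054 0.04 0 0 0' && python3 - <<'E'
from h import *
robot.observe()
go(.5286,-.317,.15,178.05)
cv2.imwrite("pics/w1.png",robot.grab_frame("wrist")[:,:,::-1])
E
```

```text
time_s: 1.98
position: [0.4795, -0.0329, 0.3113]
eef_rot: [-0.0, 0.018, 1.0, -0.0]
contact_force: [1.2, 0.4, 0.1]
gripper_width: 1.002
gripper_force: 0.0
time_s: 2.6
position: [0.5293, -0.313, 0.2756]
eef_rot: [0.002, 0.018, 1.0, -0.001]
contact_force: [1.0, -0.7, 0.3]
gripper_width: 1.004
gripper_force: 0.0
turn [-0.1  0.2 -0.1] shift(turned) [ 0.0005 -0.004   0.1256] t 2.6 pos [ 0.5293 -0.313   0.2756] w 1.004 F [ 1.  -0.7  0.3]
```

View pics/w1.png

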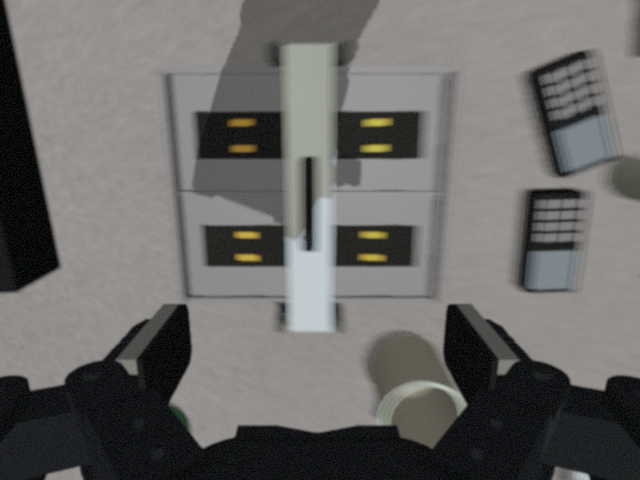

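```bash
python3 -m inch '0.0854 0 0 0.03 0 0 0; 0.0854 0 0 0.03 0 0 0; 0.0854 0 0 0.02 0 0 0; 0.0854 0 0 0 0 0 0; 0.0854 0 0 0 0 0 0' && python3 - <<'E'
from h import *
robot.observe()
go(.5286,-.317,.05,178.05)
im=robot.grab_frame("top")[:,:,::-1]
print(readers(robot.camera_info("top"),im))
E
```

```text
time_s: 3.28
position: [0.5289, -0.3105, 0.1955]
eef_rot: [0.0, 0.018, 1.0, -0.0]
contact_force: [-0.2, 0.5, 0.6]
gripper_width: 0.997
gripper_force: 0.0
turn [-0.   0.  -0.1] shift(turned) [ 1.000e-04 -6.600e-03  1.455e-01] t 3.27 pos [ 0.5289 -0.3105  0.1955] w 0.997 F [-0.2  0.5  0.6]
[[np.float64(0.4462), np.float64(0.0792), np.float64(-3.1), 'res', np.float64(91.3), 'px', 290, 274], [np.float64(0.4632), np.float64(-0.071), np.float64(21.6), 'res', np.float64(102.6), 'px', 361, 265], [np.float64(0.5862), np.float64(-0.0782), np.float64(-2.4), 'res', np.float64(135.4), 'px', 363, 209], [np.float64(0.5916), np.float64(0.074), np.float64(-15.6), 'res', np.float64(93.0), 'px', 292, 207]]
```

```bash
python3 -m inch '0.0854 0 -0.0066 0.03 0 0 0; 0.0854 0 0 0.04 0 0 0; 0.0854 0 0 0.04 0 0 0; 0.0854 0 0 0.025 0 0 0; 0.0854 0 0 0.01 0 0 0' && python3 -m inch '0.0854 0 0 0 0 0 0; 0 0 0 0 0 0 0; 0 0 0 0 0 0 0; 0 0 0 0 0 0 0; 0 0 0 0 0 0 0' 60 && python3 -c "
from h import *
go(.5286,-.317,.15,178.05)"
```

```text
time_s: 3.95
position: [0.5284, -0.317, 0.0493]
eef_rot: [-0.0, 0.018, 1.0, 0.0]
contact_force: [0.3, -0.4, 0.0]
gripper_width: 1.0
gripper_force: 0.0
time_s: 4.58
position: [0.5285, -0.3171, 0.05]
eef_rot: [0.0, 0.018, 1.0, -0.0]
contact_force: [-7.4, -2.6, 37.6]
gripper_width: 0.152
gripper_force: 60.4
turn [-0.   0.  -0.1] shift(turned) [-0.0001  0.0001 -0.1   ] t 4.58 pos [ 0.5285 -0.3171  0.05  ] w 0.152 F [-7.4 -2.6 37.6]
```

```bash
python3 -m inch '0 0 0 -0.01 0 0 0; 0 0 0 -0.02 0 0 0; 0 0 0 -0.03 0 0 0; 0 0 0 -0.04 0 0 0; 0 0 0 -0.04 0 0 0' && python3 -c "
from h import *
go(.69,0,.19,90)"
```

```text
time_s: 5.2
position: [0.5282, -0.3168, 0.1914]
eef_rot: [-0.0, 0.018, 1.0, 0.0]
contact_force: [0.5, 0.1, -3.1]
gripper_width: 0.151
gripper_force: 58.7
turn [-0. -0. 88.] shift(turned) [0.3168 0.1618 0.0014] t 5.2 pos [ 0.5282 -0.3168  0.1914] w 0.151 F [ 0.5  0.1 -3.1]
```

```bash
python3 -m inch '0 0 0 0 0 0 9; 0 0 0 0 0 0 9; 0 0 0 0 0 0 9; 0 0 0 0 0 0 9; 0 0 0 0 0 0 9' && python3 -m inch '0 0 0 0 0 0 9; 0 0 0 0 0 0 9; 0 0 0 0 0 0 9; 0 0 0 0 0 0 9; 0 0 0 0 0 0 7' && python3 -m inch '0 0.04 0.015 0 0 0 0; 0 0.05 0.02 0 0 0 0; 0 0.05 0.025 0 0 0 0; 0 0.05 0.025 0 0 0 0; 0 0.05 0.025 0 0 0 0' && python3 -m inch '0 0.04 0.025 0 0 0 0; 0 0.025 0.02 0 0 0 0; 0 0.012 0.007 0 0 0 0; 0 0 0 0 0 0 0; 0 0 0 0 0 0 0' && python3 -c "
from h import *
go(.69,0,.016,90)"
```

```text
time_s: 5.82
position: [0.5283, -0.3168, 0.1901]
eef_rot: [-0.0, 0.401, 0.916, 0.0]
contact_force: [-0.1, -0.1, -3.3]
gripper_width: 0.151
gripper_force: 58.8
time_s: 6.45
position: [0.5284, -0.3166, 0.1901]
eef_rot: [-0.0, 0.709, 0.705, 0.0]
contact_force: [0.5, -0.1, -3.1]
gripper_width: 0.149
gripper_force: 58.8
time_s: 7.08
position: [0.6391, -0.075, 0.1902]
eef_rot: [-0.0, 0.707, 0.707, 0.0]
contact_force: [0.4, 0.1, -3.3]
gripper_width: 0.15
gripper_force: 58.9
time_s: 7.7
position: [0.6901, -0.0015, 0.19]
eef_rot: [0.0, 0.708, 0.706, -0.0]
contact_force: [-0.7, -0.6, -2.8]
gripper_width: 0.149
gripper_force: 59.0
turn [-0.   0.  -0.1] shift(turned) [ 1.50e-03 -1.00e-04  1.74e-01] t 7.7 pos [ 0.6901 -0.0015  0.19  ] w 0.149 F [-0.7 -0.6 -2.8]
```

```bash
python3 -m inch '0 0 0 0.04 0 0 0; 0 0 0 0.05 0 0 0; 0 0 0 0.05 0 0 0; 0 0 0 0.028 0 0 0; 0 0 0 0.005 0 0 0' && python3 -m inch '0 0 0 0.001 0 0 0; 0 0 0 0 0 0 0; 0.05 0 0 0 0 0 0; 0.05 0 0 0 0 0 0; 0.05 0 0 0 0 0 0' && python3 -m inch '0.0854 0 0 -0.03 0 0 0; 0.0854 0 0 -0.04 0 0 0; 0.0854 0 0 -0.05 0 0 0; 0.0854 0 0 -0.05 0 0 0; 0.0854 0 0 0 0 0 0' && python3 - <<'E'
from h import *
im=robot.grab_frame("top")[:,:,::-1];cv2.imwrite("pics/top1.png",im)
crop(im,265,160,545,300,2.8,"c1.png")
for t in(55,62,70):
  for r in readers(robot.camera_info("top"),im,t,(265,170,385,330)):print(t,*r)
E
```

```text
time_s: 8.32
position: [0.6895, -0.0012, 0.0155]
eef_rot: [-0.001, 0.708, 0.706, -0.001]
contact_force: [-0.3, -0.3, -3.4]
gripper_width: 0.152
gripper_force: 59.0
time_s: 8.95
position: [0.6907, -0.0001, 0.016]
eef_rot: [0.0, 0.707, 0.707, 0.0]
contact_force: [-0.1, 0.6, 1.0]
gripper_width: 0.586
gripper_force: 0.0
time_s: 9.57
position: [0.6919, -0.0003, 0.1896]
eef_rot: [0.002, 0.707, 0.707, 0.002]
contact_force: [0.2, -0.7, -0.7]
gripper_width: 0.996
gripper_force: 0.0
55 0.4645 -0.0713 21.9 res 86.0 px 361 265
55 0.5326 0.0628 -3.2 res 1412.0 px 299 235
55 0.5845 -0.0767 -2.0 res 115.3 px 362 209
62 0.4643 -0.0708 19.6 res 75.5 px 361 265
62 0.5348 0.0612 -6.1 res 1456.4 px 299 234
62 0.5874 -0.0767 -1.7 res 99.8 px 362 209
70 0.4648 -0.0715 21.1 res 58.5 px 361 264
70 0.5355 0.06 -7.2 res 1635.9 px 300 234
70 0.5849 -0.0774 0.4 res 50.9 px 362 209
```

View pics/c1.png

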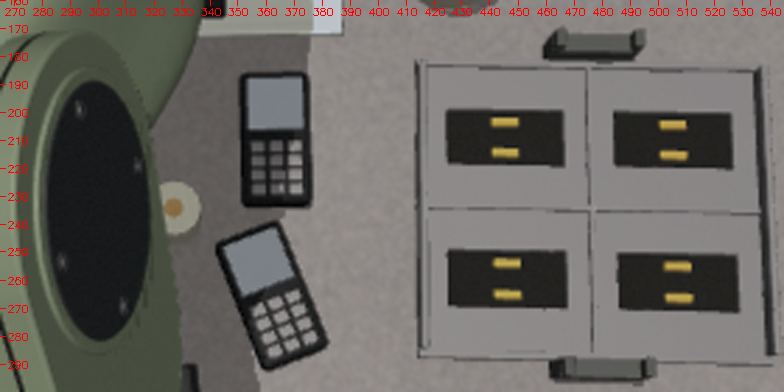

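```bash
python3 - <<'E'
from h import *
i=robot.camera_info("top")
c=np.array([[507.8,278.5],[678.8,282.8],[505.7,137.6],[673.3,139.8]])/2.8+[265,160]
w=ray(i,c,.007)[:,:2];print(w.round(4))
x=(w[2]+w[3]-w[0]-w[1])/4;y=(w[0]+w[2]-w[1]-w[3])/4
print("ctr",w.mean(0).round(4),"ang",np.degrees(np.arctan2(x[1],x[0])),np.degrees(np.arctan2(-y[0],y[1])),np.hypot(*x),np.hypot(*y))
go(.4643,-.0712,.1,20.8)
E
```

```text
[[ 0.4747 -0.2523]
 [ 0.4696 -0.3801]
 [ 0.584  -0.2562]
 [ 0.58   -0.3836]]
ctr [ 0.5271 -0.318 ] ang -1.952968322578448 -2.0389419338060986 0.05494228199886114 0.06385571551525056
turn [ 0.1 -0.1 69.2] shift(turned) [-0.2372 -0.0141  0.0871] t 9.62 pos [ 6.911e-01 -1.000e-04  1.871e-01] w 0.997 F [-0.3 -0.4 -1.2]
```

```bash
python3 -m inch '0.0854 0 0 0 0 0 10; 0.0854 0 0 0 0 0 10; 0.0854 0 0 0 0 0 10; 0.0854 0 0 0 0 0 10; 0.0854 0 0 0 0 0 10' 40 && python3 -m inch '0.0854 0 0 0 0 0 10; 0.0854 0 0 0 0 0 9.2; 0.0854 -0.04 -0.003 0 0 0 0; 0.0854 -0.05 -0.003 0 0 0 0; 0.0854 -0.05 -0.003 0.02 0 0 0' && python3 -m inch '0.0854 -0.05 -0.003 0.02 0 0 0; 0.0854 -0.04 -0.002 0.03 0 0 0; 0.0854 -0.007 0 0.017 0 0 0; 0.0854 0 0 0 0 0 0; 0.0854 0 0 0 0 0 0' && python3 - <<'E'
from h import *
robot.observe()
go(.4643,-.0712,.006,20.8)
i=robot.camera_info("wrist");im=robot.grab_frame("wrist")[:,:,::-1].copy();cv2.imwrite("pics/w2raw.png",im)
c,s=np.cos(np.radians(20.8)),np.sin(np.radians(20.8))
P=[[.4643+c*a-s*b,-.0712+s*a+c*b,.024] for a,b in((-.052,-.027),(.052,-.027),(.052,.027),(-.052,.027))]
cv2.polylines(im,[proj(i,P).round().astype(np.int32)],True,(0,0,255),1);cv2.imwrite("pics/w2.png",im)
E
```

```text
time_s: 10.25
position: [0.6902, -0.0, 0.1843]
eef_rot: [-0.0, 0.941, 0.339, -0.001]
contact_force: [-0.3, 0.3, -0.3]
gripper_width: 0.998
gripper_force: 0.0
time_s: 10.88
position: [0.5547, -0.0418, 0.1653]
eef_rot: [0.001, 0.984, 0.18, -0.0]
contact_force: [1.8, -1.8, -0.2]
gripper_width: 1.002
gripper_force: 0.0
time_s: 11.5
position: [0.4644, -0.0709, 0.0989]
eef_rot: [0.0, 0.984, 0.18, -0.0]
contact_force: [-0.5, -0.1, -0.0]
gripper_width: 1.001
gripper_force: 0.0
turn [ 0.  0. -0.] shift(turned) [-0.0002  0.0002  0.0929] t 11.5 pos [ 0.4644 -0.0709  0.0989] w 1.001 F [-0.5 -0.1 -0. ]
```

View pics/w2.png

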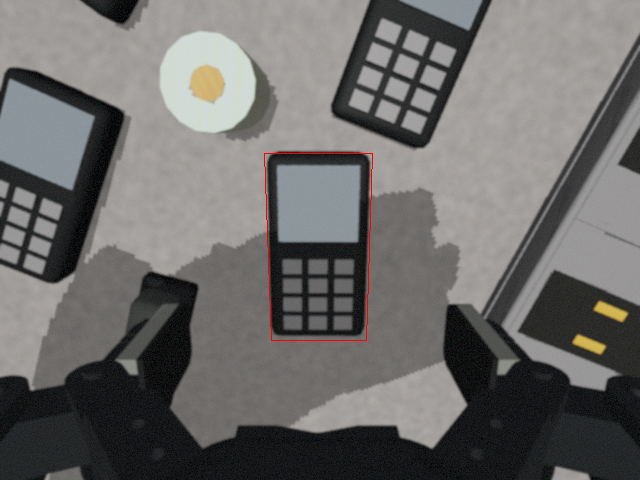

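The predicted outline matches reader D at px (318,245) to within about 1 mm, so I'll grasp it.

```bash
python3 -m inch '0.0854 0 0 0.03 0 0 0; 0.0854 0 0 0.035 0 0 0; 0.0854 0 0 0.02 0 0 0; 0.0854 0 0 0.008 0 0 0; 0 0 0 0 0 0 0' && python3 -m inch '0 0 0 0 0 0 0; 0 0 0 0 0 0 0; 0 0 0 0 0 0 0; 0 0 0 0 0 0 0; 0 0 0 0 0 0 0' && python3 -m inch '0 0 0 -0.01 0 0 0; 0 0 0 -0.02 0 0 0; 0 0 0 -0.03 0 0 0; 0 0 0 -0.04 0 0 0; 0 0 0 -0.02 0 0 0' && python3 -c "
from h import *
go(.4742,-.2516,.11,88.0)"
```

```text
time_s: 12.18
position: [0.4643, -0.071, 0.006]
eef_rot: [0.0, 0.984, 0.18, 0.0]
contact_force: [0.3, 0.3, 0.4]
gripper_width: 0.813
gripper_force: 0.0
time_s: 12.8
position: [0.4645, -0.071, 0.0066]
eef_rot: [0.0, 0.984, 0.18, 0.001]
contact_force: [-1.3, -0.3, 4.9]
gripper_width: 0.623
gripper_force: 41.6
time_s: 13.42
position: [0.4642, -0.0708, 0.1283]
eef_rot: [0.0, 0.984, 0.18, 0.001]
contact_force: [-0.4, 0.1, -2.0]
gripper_width: 0.623
gripper_force: 43.4
turn [  0.1  -0.  -67.2] shift(turned) [-0.1804  0.0163  0.0183] t 13.43 pos [ 0.4642 -0.0708  0.1283] w 0.623 F [-0.4  0.1 -2. ]
```

```bash
python3 -m inch '0 0 0 0 0 0 -10; 0 0 0 0 0 0 -10; 0 0 0 0 0 0 -10; 0 0 0 0 0 0 -10; 0 0 0 0 0 0 -10' && python3 -m inch '0 0 0 0 0 0 -10; 0 0 0 0 0 0 -7.2; 0 -0.04 0.003 0 0 0 0; 0 -0.05 0.004 0 0 0 0; 0 -0.05 0.005 0 0 0 0' && python3 -m inch '0 -0.03 0.003 0.02 0 0 0; 0 -0.01 0.001 0.02 0 0 0; 0 0 0 0.01 0 0 0; 0 0 0 0 0 0 0; 0 0 0 0 0 0 0' && python3 -c "
from h import *
go(.4742,-.2516,.0135,88.0)"
```

```text
time_s: 14.05
position: [0.4638, -0.071, 0.1266]
eef_rot: [0.0, 0.814, 0.581, -0.0]
contact_force: [0.1, -1.1, -2.8]
gripper_width: 0.621
gripper_force: 43.3
time_s: 14.68
position: [0.4707, -0.213, 0.1268]
eef_rot: [0.0, 0.719, 0.695, -0.001]
contact_force: [1.3, 0.4, -1.7]
gripper_width: 0.617
gripper_force: 43.3
time_s: 15.3
position: [0.4739, -0.251, 0.0766]
eef_rot: [0.0, 0.719, 0.695, 0.0]
contact_force: [-0.1, -0.5, -2.1]
gripper_width: 0.62
gripper_force: 43.3
turn [0. 0. 0.] shift(turned) [-0.0006  0.0003  0.0631] t 15.3 pos [ 0.4739 -0.251   0.0766] w 0.62 F [-0.1 -0.5 -2.1]
```

```bash
python3 -m inch '0 -0.0006 0 0.03 0 0 0; 0 0 0 0.02 0 0 0; 0 0 0 0.009 0 0 0; 0 0 0 0.004 0 0 0; 0 0 0 0 0 0 0' && python3 -m inch '0.07 0 0 0 0 0 0; 0.07 0 0 0 0 0 0; 0.07 0 0 0 0 0 0; 0.07 0 0 -0.02 0 0 0; 0.07 0 0 -0.04 0 0 0' && python3 -m inch '0.0854 0.04 0 -0.04 0 0 0; 0.0854 0.05 0 -0.03 0 0 0; 0.0854 0.02 0 0 0 0 0; 0.0854 0 0 0 0 0 0; 0.0854 0 0 0 0 0 0' && python3 - <<'E'
from h import *
im=robot.grab_frame("top")[:,:,::-1];cv2.imwrite("pics/top2.png",im)
for t in(55,70):
  for r in readers(robot.camera_info("top"),im,t,(265,170,385,330)):print(t,*r)
c=im[160:310,400:550];crop(im,265,160,545,300,2.8,"c2.png")
go(.5853,-.0775,.1,178.5)
E
```

```text
time_s: 15.92
position: [0.4738, -0.2521, 0.0132]
eef_rot: [0.0, 0.719, 0.695, 0.0]
contact_force: [0.6, 0.2, -0.7]
gripper_width: 0.621
gripper_force: 43.3
time_s: 16.55
position: [0.473, -0.2519, 0.0727]
eef_rot: [-0.001, 0.72, 0.694, -0.0]
contact_force: [-0.0, 0.0, -0.3]
gripper_width: 0.818
gripper_force: 0.0
time_s: 17.18
position: [0.4774, -0.1432, 0.1426]
eef_rot: [0.0, 0.72, 0.694, -0.0]
contact_force: [-0.1, -0.4, -1.0]
gripper_width: 1.003
gripper_force: 0.0
70 0.5917 0.0742 -16.1 res 149.5 px 292 207
turn [ -0.    0.  -90.6] shift(turned) [-0.1063  0.0686  0.0425] t 17.23 pos [ 0.4773 -0.1433  0.1425] w 0.994 F [ 0.2 -0.5  0.7]
```

View pics/c2.png

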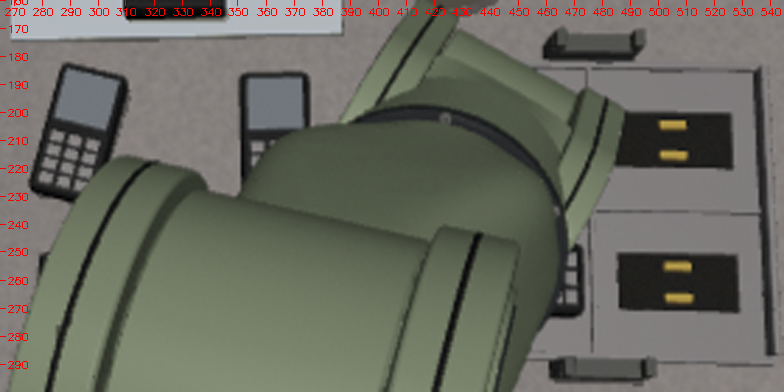

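```bash
cat >> h.py <<'E'
def chk(x,y,deg,name,mg=35):
    """wrist picture: fit the black reader near the predicted pose"""
    robot.observe();i=robot.camera_info("wrist");im=robot.grab_frame("wrist")[:,:,::-1].copy();cv2.imwrite(f"pics/{name}.png",im)
    c,s=np.cos(np.radians(deg)),np.sin(np.radians(deg))
    P=proj(i,[[x+c*a-s*b,y+s*a+c*b,.012] for a in(-.052,.052) for b in(-.027,.027)])
    lo=np.clip(P.min(0)-mg,0,[639,479]).astype(int);hi=np.clip(P.max(0)+mg,0,[639,479]).astype(int)
    print(lo,hi)
    for t in(60,75): 
        for r in readers(i,im,t,(*lo,*hi)): print(t,*r)
E
python3 -m inch '0.0854 0 0 0 0 0 -10; 0.0854 0 0 0 0 0 -10; 0.0854 0 0 0 0 0 -10; 0.0854 0 0 0 0 0 -10; 0.0854 0 0 0 0 0 -10' && python3 -m inch '0.0854 0 0 0 0 0 -10; 0.0854 0 0 0 0 0 -10; 0.0854 0 0 0 0 0 -10; 0.0854 0 0 0 0 0 -10; 0.0854 -0.02 0.02 0 0 0 -0.6' && python3 -m inch '0.0854 -0.04 0.025 0 0 0 0; 0.0854 -0.035 0.02 0 0 0 0; 0.0854 -0.011 0.004 0 0 0 0; 0.0854 0 0 0 0 0 0; 0.0854 0 0 0 0 0 0' && python3 - <<'E'
from h import *
go(.5853,-.0775,.006,178.5)
chk(.5853,-.0775,-1.5,"w3")
E
```

```text
time_s: 17.85
position: [0.4773, -0.1433, 0.1425]
eef_rot: [-0.0, 0.357, 0.934, -0.0]
contact_force: [-0.6, -0.3, -0.3]
gripper_width: 0.999
gripper_force: 0.0
time_s: 18.48
position: [0.4974, -0.1254, 0.1425]
eef_rot: [-0.001, 0.013, 1.0, -0.0]
contact_force: [-0.0, 0.4, 1.2]
gripper_width: 0.997
gripper_force: 0.0
time_s: 19.1
position: [0.5847, -0.0772, 0.1425]
eef_rot: [-0.0, 0.013, 1.0, -0.0]
contact_force: [0.0, -0.0, -0.3]
gripper_width: 0.996
gripper_force: 0.0
turn [-0. -0. -0.] shift(turned) [-0.0006 -0.0003  0.1365] t 19.1 pos [ 0.5847 -0.0772  0.1425] w 0.996 F [ 0.  -0.  -0.3]
[238 114] [394 336]
60 0.5856 -0.0774 1.0 res 1089.0 px 315 226
75 0.5851 -0.0768 0.6 res 876.6 px 316 226
```

```bash
python3 -m inch '0.0854 -0.0007 0 0.04 0 0 -1.5; 0.0854 0 0 0.05 0 0 0; 0.0854 0 0 0.03 0 0 0; 0.0854 0 0 0.0115 0 0 0; 0.0854 0 0 0.005 0 0 0' && python3 -m inch '0 0 0 0 0 0 0; 0 0 0 0 0 0 0; 0 0 0 0 0 0 0; 0 0 0 0 0 0 0; 0 0 0 0 0 0 0' && python3 -m inch '0 0 0 -0.01 0 0 0; 0 0 0 -0.02 0 0 0; 0 0 0 -0.03 0 0 0; 0 0 0 -0.04 0 0 0; 0 0 0 -0.02 0 0 0' && python3 -c "
from h import *
go(.5862,-.2554,.11,88.0)"
```

```text
time_s: 19.77
position: [0.5862, -0.0764, 0.0065]
eef_rot: [0.0, -0.0, 1.0, -0.0]
contact_force: [-0.3, -0.5, 0.2]
gripper_width: 0.999
gripper_force: 0.0
time_s: 20.4
position: [0.5865, -0.0762, 0.0073]
eef_rot: [0.001, -0.001, 1.0, -0.0]
contact_force: [-1.8, -1.1, 7.1]
gripper_width: 0.618
gripper_force: 41.6
time_s: 21.02
position: [0.5867, -0.0761, 0.1297]
eef_rot: [0.002, -0.001, 1.0, -0.0]
contact_force: [0.2, 0.2, -2.1]
gripper_width: 0.622
gripper_force: 43.9
turn [ 0.1  0.1 92.1] shift(turned) [-0.1792  0.0058  0.0197] t 21.02 pos [ 0.5867 -0.0761  0.1297] w 0.622 F [ 0.2  0.2 -2.1]
```

```bash
python3 -m inch '0 0 0 0 0 0 10; 0 0 0 0 0 0 10; 0 0 0 0 0 0 10; 0 0 0 0 0 0 10; 0 0 0 0 0 0 10' && python3 -m inch '0 0 0 0 0 0 10; 0 0 0 0 0 0 10; 0 0 0 0 0 0 10; 0 0 0 0 0 0 10; 0 0 0 0 0 0 2.1' && python3 -m inch '0 -0.04 0.001 0 0 0 0; 0 -0.05 0.002 0 0 0 0; 0 -0.05 0.002 0 0 0 0; 0 -0.03 0.001 0.02 0 0 0; 0 -0.01 0 0.02 0 0 0' && python3 -m inch '0 0 0 0.01 0 0 0; 0 0 0 0 0 0 0; 0 0 0 0 0 0 0; 0 0 0 0 0 0 0; 0 0 0 0 0 0 0' && python3 -c "
from h import *
go(.5862,-.2565,.014,88.0)"
```

```text
time_s: 21.65
position: [0.5862, -0.0758, 0.1277]
eef_rot: [0.0, 0.425, 0.905, 0.0]
contact_force: [0.2, -0.4, -2.6]
gripper_width: 0.619
gripper_force: 43.8
time_s: 22.28
position: [0.5862, -0.0756, 0.1273]
eef_rot: [0.0, 0.72, 0.694, 0.001]
contact_force: [0.1, 1.2, -2.6]
gripper_width: 0.617
gripper_force: 43.8
time_s: 22.9
position: [0.5853, -0.258, 0.0862]
eef_rot: [0.0, 0.719, 0.695, 0.0]
contact_force: [-0.2, 0.7, -3.7]
gripper_width: 0.621
gripper_force: 43.8
time_s: 23.52
position: [0.5859, -0.256, 0.0766]
eef_rot: [0.0, 0.719, 0.695, 0.0]
contact_force: [0.3, -0.1, -2.2]
gripper_width: 0.624
gripper_force: 43.7
turn [ 0.  0. -0.] shift(turned) [-0.0005  0.0003  0.0626] t 23.52 pos [ 0.5859 -0.256   0.0766] w 0.624 F [ 0.3 -0.1 -2.2]
```

```bash
python3 -m inch '0 -0.0005 0 0.03 0 0 0; 0 0 0 0.02 0 0 0; 0 0 0 0.009 0 0 0; 0 0 0 0.0035 0 0 0; 0 0 0 0 0 0 0' && python3 -m inch '0.07 0 0 0 0 0 0; 0.07 0 0 0 0 0 0; 0.07 0 0 0 0 0 0; 0.07 0 0 -0.02 0 0 0; 0.07 0 0 -0.04 0 0 0' && python3 -m inch '0.0854 0.04 -0.01 -0.05 0 0 0; 0.0854 0.05 -0.02 -0.02 0 0 -10; 0.0854 0 0 0 0 0 -10; 0.0854 0 0 0 0 0 -10; 0.0854 0 0 0 0 0 -10' && python3 -m inch '0.0854 0 0 0 0 0 -10; 0.0854 0 0 0 0 0 -10; 0.0854 0 0 0 0 0 -10; 0.0854 0 0 0 0 0 -10; 0.0854 0 0 0 0 0 -8.3' && python3 -c "
from h import *
robot.observe();go(.446,.0794,.14,176.3)"
```

```text
time_s: 24.15
position: [0.5859, -0.2568, 0.0141]
eef_rot: [0.0, 0.72, 0.694, 0.0]
contact_force: [0.1, -0.3, -2.5]
gripper_width: 0.618
gripper_force: 43.8
time_s: 24.78
position: [0.5852, -0.2565, 0.0747]
eef_rot: [-0.001, 0.72, 0.694, -0.0]
contact_force: [0.7, -1.0, -0.1]
gripper_width: 0.822
gripper_force: 0.0
time_s: 25.4
position: [0.5594, -0.1673, 0.1435]
eef_rot: [0.001, 0.436, 0.9, -0.0]
contact_force: [-0.5, 0.4, 0.7]
gripper_width: 1.001
gripper_force: 0.0
time_s: 26.02
position: [0.5593, -0.1676, 0.1434]
eef_rot: [0.001, 0.03, 1.0, -0.001]
contact_force: [-0.9, -0.4, -0.0]
gripper_width: 0.997
gripper_force: 0.0
turn [-0.1  0.1  0.2] shift(turned) [0.129  0.2391 0.0034] t 26.02 pos [ 0.5593 -0.1676  0.1434] w 0.997 F [-0.9 -0.4 -0. ]
```

```bash
python3 -m inch '0.0854 0.02 0.035 0 0 0 0; 0.0854 0.024 0.045 0 0 0 0; 0.0854 0.025 0.045 0 0 0 0; 0.0854 0.025 0.045 0 0 0 0; 0.0854 0.02 0.04 0 0 0 0' && python3 -m inch '0.0854 0.011 0.022 0 0 0 0; 0.0854 0.004 0.007 0 0 0 0; 0.0854 0 0 0 0 0 0; 0.0854 0 0 0 0 0 0; 0.0854 0 0 0 0 0 0' && python3 - <<'E'
from h import *
chk(.446,.0794,-3.7,"w4")
go(.446,.0794,.006,176.3)
im=robot.grab_frame("top")[:,:,::-1];cv2.imwrite("pics/top3.png",im);i=robot.camera_info("top")
for t in(55,70):
  for r in readers(i,im,t,(265,170,385,330)):print(t,*r)
a=cv2.resize(im[165:315,400:550],None,fx=4,fy=4,interpolation=2)
cv2.imwrite("pics/c3.png",np.hstack([a[:,:],cv2.resize(im[165:315,260:310],None,fx=4,fy=4,interpolation=2)]))
E
```

```text
time_s: 26.65
position: [0.4585, 0.0511, 0.1432]
eef_rot: [0.001, 0.033, 0.999, -0.0]
contact_force: [0.9, -0.5, 0.1]
gripper_width: 1.001
gripper_force: 0.0
time_s: 27.28
position: [0.4463, 0.079, 0.142]
eef_rot: [0.0, 0.033, 0.999, -0.0]
contact_force: [0.3, -0.6, -0.1]
gripper_width: 1.002
gripper_force: 0.0
[239 112] [395 335]
60 0.4466 0.0799 -4.3 res 1102.9 px 319 225
75 0.4466 0.0801 -4.5 res 875.7 px 318 225
turn [-0.   0.  -0.1] shift(turned) [0.0002 0.0002 0.1359] t 27.32 pos [0.4462 0.0792 0.1419] w 1.0 F [-0.3 -0.1  0.5]
70 0.4731 0.054 31.2 res 2710.2 px 303 260
```

View pics/c3.png

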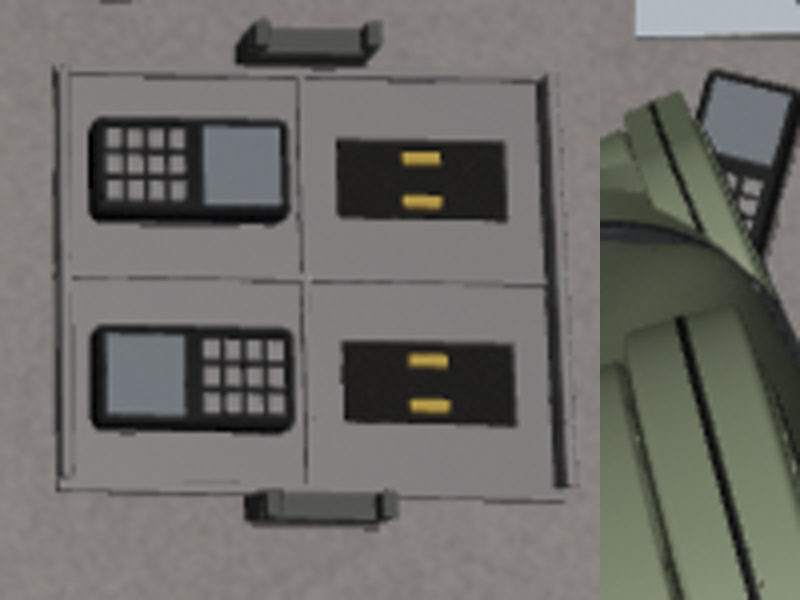

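```bash
python3 -m inch '0.0854 -0.0004 0.0008 0.04 0 0 0; 0.0854 0 0 0.05 0 0 0; 0.0854 0 0 0.03 0 0 0; 0.0854 0 0 0.011 0 0 0; 0.0854 0 0 0.0045 0 0 0' && python3 -m inch '0 0 0 0 0 0 0; 0 0 0 0 0 0 0; 0 0 0 0 0 0 0; 0 0 0 0 0 0 0; 0 0 0 0 0 0 0' && python3 -m inch '0 0 0 -0.01 0 0 0; 0 0 0 -0.02 0 0 0; 0 0 0 -0.03 0 0 0; 0 0 0 -0.04 0 0 0; 0 0 0 -0.02 0 0 0' && python3 -c "
from h import *
go(.4698,-.3796,.13,88.0)"
```

```text
time_s: 28.0
position: [0.4466, 0.0805, 0.0065]
eef_rot: [0.0, 0.033, 0.999, -0.0]
contact_force: [0.0, 0.4, 0.0]
gripper_width: 1.001
gripper_force: 0.0
time_s: 28.62
position: [0.4469, 0.0806, 0.0074]
eef_rot: [0.001, 0.033, 0.999, 0.0]
contact_force: [-1.3, -0.2, 9.8]
gripper_width: 0.623
gripper_force: 40.5
time_s: 29.25
position: [0.4468, 0.0805, 0.129]
eef_rot: [0.001, 0.033, 0.999, 0.0]
contact_force: [-0.0, -0.4, -2.2]
gripper_width: 0.617
gripper_force: 44.2
turn [ 0.1  0.1 88.3] shift(turned) [-0.459   0.0391 -0.001 ] t 29.25 pos [0.4468 0.0805 0.129 ] w 0.617 F [-0.  -0.4 -2.2]
```

```bash
python3 -m inch '0 0 0 0 0 0 10; 0 0 0 0 0 0 10; 0 0 0 0 0 0 10; 0 0 0 0 0 0 10; 0 0 0 0 0 0 10' && python3 -m inch '0 0 0 0 0 0 10; 0 0 0 0 0 0 10; 0 0 0 0 0 0 10; 0 0 0 0 0 0 8.3; 0 -0.03 0.003 0 0 0 0' && python3 -m inch '0 -0.048 0.004 0 0 0 0; 0 -0.05 0.004 0 0 0 0; 0 -0.05 0.004 0 0 0 0; 0 -0.05 0.004 0 0 0 0; 0 -0.05 0.004 0 0 0 0' && python3 -m inch '0 -0.05 0.004 0 0 0 0; 0 -0.05 0.004 0 0 0 0; 0 -0.05 0.005 0 0 0 0; 0 -0.025 0.003 0.02 0 0 0; 0 0 0 0.03 0 0 0' && python3 -c "
from h import *
robot.observe();go(.4698,-.3796,.0140,88.0)"
```

```text
time_s: 29.88
position: [0.4464, 0.0807, 0.1273]
eef_rot: [0.0, 0.454, 0.891, 0.0]
contact_force: [-0.1, 0.1, -2.2]
gripper_width: 0.617
gripper_force: 44.1
time_s: 30.5
position: [0.4482, 0.0521, 0.127]
eef_rot: [-0.001, 0.719, 0.695, 0.001]
contact_force: [0.6, -0.3, -1.9]
gripper_width: 0.62
gripper_force: 44.1
time_s: 31.12
position: [0.4595, -0.1995, 0.1273]
eef_rot: [0.0, 0.719, 0.694, 0.0]
contact_force: [0.5, 0.3, -2.1]
gripper_width: 0.619
gripper_force: 44.1
time_s: 31.75
position: [0.4691, -0.3756, 0.0771]
eef_rot: [0.001, 0.72, 0.694, 0.0]
contact_force: [-0.5, 0.2, -2.0]
gripper_width: 0.62
gripper_force: 44.1
turn [ 0.1  0.1 -0.2] shift(turned) [-0.004   0.0009  0.0631] t 31.75 pos [ 0.4691 -0.3756  0.0771] w 0.62 F [-0.5  0.2 -2. ]
```

```bash
python3 -m inch '0 -0.004 0.0008 0.02 0 0 0; 0 0 0 0.02 0 0 0; 0 0 0 0.015 0 0 0; 0 0 0 0.008 0 0 0; 0 0 0 0 0 0 0' && python3 -m inch '0.07 0 0 0 0 0 0; 0.07 0 0 0 0 0 0; 0.07 0 0 0 0 0 0; 0.07 0 0 -0.02 0 0 0; 0.07 0 0 -0.04 0 0 0' && python3 -m inch '0.0854 0.03 0 -0.05 0 0 0; 0.0854 0.05 0.01 -0.02 0 0 0; 0.0854 0.05 0.02 0 0 0 0; 0.0854 0.05 0.02 0 0 0 0; 0.0854 0.05 0.02 0 0 0 -10'  && python3 -m inch '0.0854 0 0 0 0 0 -10; 0.0854 0 0 0 0 0 -10; 0.0854 0 0 0 0 0 -10; 0.0854 0 0 0 0 0 -10; 0.0854 0 0 0 0 0 -10' && python3 -c "
from h import *
robot.observe();go(.591,.0739,.14,165.2)"
```

```text
time_s: 32.38
position: [0.4702, -0.3776, 0.0135]
eef_rot: [0.0, 0.719, 0.695, -0.0]
contact_force: [0.3, 0.1, -2.3]
gripper_width: 0.618
gripper_force: 45.3
time_s: 33.0
position: [0.4697, -0.3773, 0.0744]
eef_rot: [-0.001, 0.72, 0.694, -0.0]
contact_force: [0.0, 0.7, -0.1]
gripper_width: 0.818
gripper_force: 0.0
time_s: 33.62
position: [0.5489, -0.1484, 0.1449]
eef_rot: [0.001, 0.655, 0.756, 0.0]
contact_force: [0.1, 0.5, -0.3]
gripper_width: 1.001
gripper_force: 0.0
time_s: 34.25
position: [0.5482, -0.1505, 0.1448]
eef_rot: [0.001, 0.273, 0.962, -0.0]
contact_force: [0.2, -1.1, 0.4]
gripper_width: 0.996
gripper_force: 0.0
turn [ -0.    0.1 -16.9] shift(turned) [0.016  0.2279 0.0048] t 34.25 pos [ 0.5482 -0.1505  0.1448] w 0.996 F [ 0.2 -1.1  0.4]
```

```bash
python3 -m inch '0.0854 0 0 0 0 0 -8.5; 0.0854 0.002 0.03 0 0 0 -8.4; 0.0854 0.003 0.05 0 0 0 0; 0.0854 0.004 0.05 0 0 0 0; 0.0854 0.004 0.05 0 0 0 0' && python3 -m inch '0.0854 0.003 0.035 0 0 0 0; 0.0854 0 0.012 0 0 0 0; 0.0854 0 0 0 0 0 0; 0.0854 0 0 0 0 0 0; 0.0854 0 0 0 0 0 0' && python3 - <<'E'
from h import *
chk(.591,.0739,-14.8,"w5")
go(.591,.0739,.006,165.2)
im=robot.grab_frame("top")[:,:,::-1];cv2.imwrite("pics/top4.png",im)
E
```

```text
time_s: 34.88
position: [0.5872, 0.0271, 0.1449]
eef_rot: [0.001, 0.132, 0.991, -0.0]
contact_force: [-0.0, -0.2, -0.2]
gripper_width: 1.003
gripper_force: 0.0
time_s: 35.5
position: [0.5962, 0.0707, 0.1436]
eef_rot: [0.0, 0.132, 0.991, -0.0]
contact_force: [0.4, 0.0, -0.1]
gripper_width: 1.002
gripper_force: 0.0
[241 103] [396 327]
60 0.5923 0.0745 -15.2 res 969.5 px 320 218
75 0.5921 0.0743 -15.3 res 757.8 px 321 218
turn [-0.   0.  -0.4] shift(turned) [0.0058 0.0015 0.1375] t 35.55 pos [0.5962 0.071  0.1435] w 1.0 F [ 0.1  0.3 -0.1]
```

```bash
python3 -m inch '0.0854 0.0049 0.0022 0.04 0 0 0; 0.0854 0 0 0.05 0 0 0; 0.0854 0 0 0.03 0 0 0; 0.0854 0 0 0.012 0 0 0; 0.0854 0 0 0.005 0 0 0' && python3 -m inch '0 0 0 0 0 0 0; 0 0 0 0 0 0 0; 0 0 0 0 0 0 0; 0 0 0 0 0 0 0; 0 0 0 0 0 0 0' && python3 -m inch '0 0 0 -0.01 0 0 0; 0 0 0 -0.02 0 0 0; 0 0 0 -0.03 0 0 0; 0 0 0 -0.04 0 0 0; 0 0 0 -0.02 0 0 0' && python3 -c "
from h import *
go(.5818,-.3834,.13,88.0)"
```

```text
time_s: 36.22
position: [0.5923, 0.0752, 0.0066]
eef_rot: [0.0, 0.132, 0.991, -0.0]
contact_force: [-0.6, -0.8, 0.8]
gripper_width: 0.997
gripper_force: 0.0
time_s: 36.85
position: [0.5926, 0.0754, 0.0075]
eef_rot: [0.001, 0.132, 0.991, 0.0]
contact_force: [-1.6, -0.1, 7.0]
gripper_width: 0.621
gripper_force: 41.8
time_s: 37.48
position: [0.5927, 0.0754, 0.1299]
eef_rot: [0.002, 0.132, 0.991, 0.0]
contact_force: [-0.5, -0.4, -1.8]
gripper_width: 0.619
gripper_force: 43.2
turn [ 0.2  0.1 76.9] shift(turned) [-4.589e-01  5.100e-03 -1.000e-04] t 37.48 pos [0.5927 0.0754 0.1299] w 0.619 F [-0.5 -0.4 -1.8]
```

```bash
python3 -m inch '0 0 0 0 0 0 10; 0 0 0 0 0 0 10; 0 0 0 0 0 0 10; 0 0 0 0 0 0 10; 0 0 0 0 0 0 10' && python3 -m inch '0 0 0 0 0 0 10; 0 0 0 0 0 0 10; 0 0 0 0 0 0 6.9; 0 -0.03 0 0 0 0 0; 0 -0.05 0 0 0 0 0' && python3 -m inch '0 -0.05 0.001 0 0 0 0; 0 -0.05 0 0 0 0 0; 0 -0.05 0.001 0 0 0 0; 0 -0.05 0 0 0 0 0; 0 -0.05 0.001 0 0 0 0' && python3 -m inch '0 -0.05 0.001 0 0 0 0; 0 -0.045 0.001 0 0 0 0; 0 -0.03 0 0.02 0 0 0; 0 -0.004 0 0.03 0 0 0; 0 0 0 0 0 0 0' && python3 -c "
from h import *
robot.observe();go(.5818,-.3834,.014,88.0)"
```

```text
time_s: 38.1
position: [0.5921, 0.0757, 0.128]
eef_rot: [0.0, 0.541, 0.841, 0.001]
contact_force: [-0.6, -0.1, -1.1]
gripper_width: 0.619
gripper_force: 43.2
time_s: 38.72
position: [0.5894, -0.0036, 0.1278]
eef_rot: [-0.0, 0.718, 0.696, 0.001]
contact_force: [1.8, -0.7, -2.4]
gripper_width: 0.621
gripper_force: 43.2
time_s: 39.35
position: [0.5834, -0.2559, 0.1281]
eef_rot: [0.0, 0.719, 0.695, 0.001]
contact_force: [0.3, 0.5, -2.3]
gripper_width: 0.622
gripper_force: 43.2
time_s: 39.98
position: [0.58, -0.3831, 0.076]
eef_rot: [-0.001, 0.72, 0.694, 0.0]
contact_force: [0.1, 0.7, -0.7]
gripper_width: 0.621
gripper_force: 43.1
turn [-0.1 -0.1 -0.1] shift(turned) [-0.0003  0.0018  0.062 ] t 39.98 pos [ 0.58   -0.3831  0.076 ] w 0.621 F [ 0.1  0.7 -0.7]
```

```bash
python3 -m inch '0 -0.0003 0.0018 0.02 0 0 0; 0 0 0 0.02 0 0 0; 0 0 0 0.015 0 0 0; 0 0 0 0.007 0 0 0; 0 0 0 0 0 0 0' && python3 -m inch '0.07 0 0 0 0 0 0; 0.07 0 0 0 0 0 0; 0.07 0 0 0 0 0 0; 0.07 0 0 -0.02 0 0 0; 0.07 0 0 -0.04 0 0 0' && python3 -m inch '0.0854 0 0 -0.05 0 0 -2; 0.0854 0.04 0.01 -0.05 0 0 0; 0.0854 0.05 0.015 0 0 0 0; 0.0854 0.05 0.02 0 0 0 0; 0.0854 0.05 0.02 0 0 0 0'  && python3 -m inch '0.0854 0.05 0.02 0 0 0 0; 0.0854 0.05 0.02 0 0 0 0; 0.0854 0.05 0.01 0 0 0 0; 0.0854 0.03 0 0 0 0 0; 0.0854 0 0 0 0 0 0' && python3 - <<'E'
from h import *
robot.observe();go(.69,0,.016,90)
im=robot.grab_frame("top")[:,:,::-1];cv2.imwrite("pics/top5.png",im)
cv2.imwrite("pics/c5.png",cv2.resize(im[160:310,405:550],None,fx=4,fy=4,interpolation=2))
E
```

```text
time_s: 40.6
position: [0.5826, -0.384, 0.0143]
eef_rot: [0.0, 0.72, 0.694, -0.0]
contact_force: [0.1, 1.2, -1.4]
gripper_width: 0.618
gripper_force: 43.8
time_s: 41.22
position: [0.5821, -0.3836, 0.0753]
eef_rot: [-0.001, 0.72, 0.694, -0.0]
contact_force: [-0.1, 0.2, 0.2]
gripper_width: 0.819
gripper_force: 0.0
time_s: 41.85
position: [0.648, -0.1937, 0.1745]
eef_rot: [0.001, 0.707, 0.707, 0.0]
contact_force: [0.1, -0.6, -0.8]
gripper_width: 1.0
gripper_force: 0.0
time_s: 42.48
position: [0.6976, -0.0125, 0.174]
eef_rot: [0.0, 0.706, 0.708, 0.001]
contact_force: [0.4, 0.0, -0.6]
gripper_width: 0.998
gripper_force: 0.0
turn [ 0.1 -0.1  0.2] shift(turned) [ 0.0125 -0.0076  0.158 ] t 42.48 pos [ 0.6976 -0.0125  0.174 ] w 0.998 F [ 0.4  0.  -0.6]
```

View pics/c5.png

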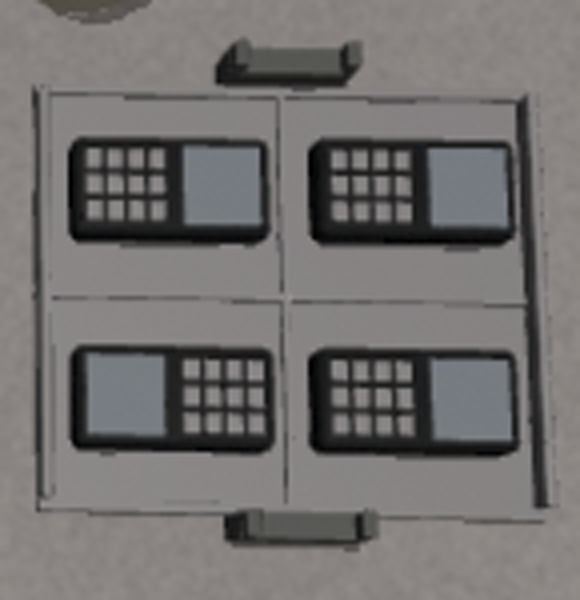

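```bash
python3 - <<'E'
from h import *
i=robot.camera_info("top");im=cv2.imread("pics/top5.png");m=(im.max(2)<65).astype(np.uint8)
a=np.radians(-1.97+90);c,s=np.cos(a),np.sin(a)
for n,(x,y) in dict(b1=(.4742,-.2516),b2=(.4698,-.3796),b3=(.5862,-.2554),b4=(.5818,-.3834)).items():
    h=cv2.convexHull(proj(i,[[x+c*p-s*q,y+s*p+c*q,z] for p in(-.052,.052) for q in(-.027,.027) for z in(.0065,.0305)]).astype(np.float32))[:,0]
    lo=h.min(0).astype(int)-3;hi=h.max(0).astype(int)+4
    k=max(cv2.findContours(m[lo[1]:hi[1],lo[0]:hi[0]],0,1)[0],key=cv2.contourArea)[:,0]+lo
    R=cv2.minAreaRect(k.astype(np.float32));E=cv2.minAreaRect(h)
    print(n,"px err",np.round(np.array(R[0])-E[0],2),"size",np.round(R[1],1),np.round(E[1],1),"ang",round(R[2],1),round(E[2],1))
E
```

```text
b1 px err [0.43 1.03] size [26. 50.] [53.1 27.1] ang 90.0 1.1
b2 px err [-1.36 -0.18] size [26. 52.] [55.4 27.2] ang 90.0 1.1
b3 px err [-0.16  0.6 ] size [25. 49.] [52.  27.2] ang 90.0 0.9
b4 px err [0.11 0.14] size [26. 51.] [54.3 27.4] ang 90.0 0.9
```

```bash
python3 -m inch '0.0854 0.0125 -0.0076 0.02 0 0 0.2; 0.0854 0 0 0 0 0 0; 0.0854 0 0 0 0 0 0; 0.0854 0 0 0 0 0 0; 0.0854 0 0 0 0 0 0' 60 && python3 - <<'E'
from h import *
robot.observe();go(.6907,-.0001,.016,90)
cv2.imwrite("pics/w6.png",robot.grab_frame("wrist")[:,:,::-1])
E
```

```text
time_s: 43.15
position: [0.69, -0.0033, 0.153]
eef_rot: [0.0, 0.709, 0.706, 0.0]
contact_force: [-0.7, -0.2, -0.8]
gripper_width: 0.997
gripper_force: 0.0
turn [ 0.   0.  -0.2] shift(turned) [0.0032 0.0007 0.137 ] t 43.15 pos [ 0.69   -0.0033  0.153 ] w 0.997 F [-0.7 -0.2 -0.8]
```

View pics/w6.png

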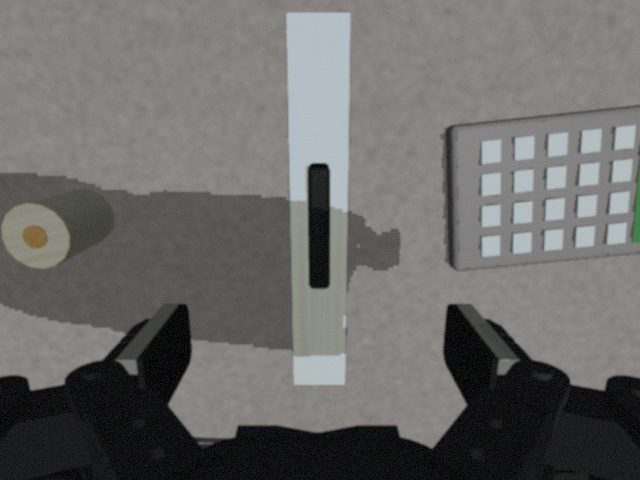

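```bash
python3 -m inch '0.0854 0.0032 0.0007 0.04 0 0 -0.2; 0.0854 0 0 0.05 0 0 0; 0.0854 0 0 0.03 0 0 0; 0.0854 0 0 0.012 0 0 0; 0.0854 0 0 0.004 0 0 0' && python3 -m inch '0.0854 0 0 0 0 0 0; 0 0 0 0 0 0 0; 0 0 0 0 0 0 0; 0 0 0 0 0 0 0; 0 0 0 0 0 0 0' 60 && python3 -m inch '0 0 0 -0.01 0 0 0; 0 0 0 -0.03 0 0 0; 0 0 0 -0.04 0 0 0; 0 0 0 -0.05 0 0 0; 0 0 0 -0.05 0 0 0' && python3 -m inch '0 -0.025 -0.015 0 0 0 0; 0 -0.05 -0.02 0 0 0 0; 0 -0.05 -0.03 0 0 0 0; 0 -0.05 -0.03 0 0 0 0; 0 -0.05 -0.03 0 0 0 0' && python3 -m inch '0 -0.05 -0.025 0 0 0 0; 0 -0.03 -0.012 0 0 0 0; 0 -0.012 0 0 0 0 0; 0 0 0 0 0 0 -9; 0 0 0 0 0 0 -9' && python3 -m inch '0 0 0 0 0 0 -9; 0 0 0 0 0 0 -9; 0 0 0 0 0 0 -9; 0 0 0 0 0 0 -9; 0 0 0 0 0 0 -9' && python3 -m inch '0 0 0 0 0 0 -9; 0 0 0 0 0 0 -9; 0 0 0 0 0 0 -7; 0 0 0 0 0 0 0; 0 0 0 0 0 0 0' && python3 -c "
from h import *
robot.observe();go(.5285,-.3171,.052,178.05)"
```

```text
time_s: 43.82
position: [0.6908, 0.0003, 0.017]
eef_rot: [0.0, 0.707, 0.707, 0.0]
contact_force: [-0.3, -0.3, 0.7]
gripper_width: 0.999
gripper_force: 0.0
time_s: 44.45
position: [0.6906, 0.0003, 0.0168]
eef_rot: [0.0, 0.707, 0.707, 0.0]
contact_force: [-12.5, 1.4, 37.0]
gripper_width: 0.151
gripper_force: 59.6
time_s: 45.08
position: [0.6902, 0.0003, 0.1986]
eef_rot: [-0.0, 0.707, 0.707, -0.0]
contact_force: [1.2, -1.6, -3.3]
gripper_width: 0.151
gripper_force: 59.3
time_s: 45.7
position: [0.5642, -0.226, 0.1972]
eef_rot: [0.0, 0.707, 0.707, 0.0]
contact_force: [1.5, -1.3, -3.5]
gripper_width: 0.143
gripper_force: 59.3
time_s: 46.32
position: [0.5288, -0.3159, 0.1968]
eef_rot: [-0.0, 0.586, 0.811, 0.0]
contact_force: [0.5, -0.8, -3.7]
gripper_width: 0.152
gripper_force: 59.3
time_s: 46.95
position: [0.5288, -0.316, 0.1969]
eef_rot: [0.0, 0.231, 0.973, 0.0]
contact_force: [0.1, 0.2, -3.7]
gripper_width: 0.149
gripper_force: 59.3
time_s: 47.58
position: [0.5285, -0.3163, 0.1967]
eef_rot: [-0.0, 0.019, 1.0, -0.0]
contact_force: [0.0, 0.2, -3.5]
gripper_width: 0.15
gripper_force: 59.3
turn [-0.  -0.  -0.2] shift(turned) [ 0.     -0.0008  0.1447] t 47.58 pos [ 0.5285 -0.3163  0.1967] w 0.15 F [ 0.   0.2 -3.5]
```

```bash
python3 -m inch '0 0 -0.0008 0.03 0 0 -0.2; 0 0 0 0.04 0 0 0; 0 0 0 0.04 0 0 0; 0 0 0 0.02 0 0 0; 0 0 0 0.01 0 0 0' && python3 -m inch '0 0 0 0.003 0 0 0; 0 0 0 0.001 0 0 0; 0 0 0 0 0 0 0; 0 0 0 0 0 0 0; 0 0 0 0 0 0 0' && python3 -c "
from h import *
robot.observe();go(.5285,-.3171,.050,178.05)"
```

```text
time_s: 48.2
position: [0.5282, -0.3171, 0.0558]
eef_rot: [-0.001, 0.017, 1.0, 0.0]
contact_force: [0.6, 0.5, -2.5]
gripper_width: 0.154
gripper_force: 59.2
time_s: 48.82
position: [0.5284, -0.3175, 0.0529]
eef_rot: [0.0, 0.016, 1.0, -0.0]
contact_force: [-0.5, 1.2, -4.1]
gripper_width: 0.148
gripper_force: 59.2
turn [-0.   0.   0.1] shift(turned) [-0.0001  0.0004  0.0029] t 48.83 pos [ 0.5284 -0.3175  0.0529] w 0.148 F [-0.5  1.2 -4.1]
```

```bash
python3 -m inch '0 0 0.0003 0.0015 0 0 0; 0 0 0 0.001 0 0 0; 0 0 0 0 0 0 0; 0 0 0 0 0 0 0; 0.03 0 0 0 0 0 0' && python3 -m inch '0.05 0 0 0 0 0 0; 0.05 0 0 0 0 0 0; 0.05 0 0 -0.03 0 0 0; 0.05 0 0 -0.05 0 0 0; 0.05 0 0 -0.05 0 0 0' && python3 -m inch '0.05 0.01 0.04 -0.04 0 0 0; 0.05 0.01 0.055 -0.02 0 0 0; 0.05 0.01 0.055 0 0 0 0; 0.05 0.01 0.055 0 0 0 0; 0.05 0.01 0.055 0 0 0 0' && python3 -m inch '0.05 0.01 0.055 0 0 0 0; 0.05 0 0.055 0 0 0 0; 0.05 0 0.055 0 0 0 0; 0.05 0 0.055 0 0 0 0; 0.05 0 0 0 0 0 0' && python3 - <<'E'
from h import *
robot.observe();go(.5245,.3685,.16,171.6)
im=robot.grab_frame("top")[:,:,::-1];cv2.imwrite("pics/top6.png",im)
cv2.imwrite("pics/c6.png",cv2.resize(im[160:310,405:550],None,fx=4,fy=4,interpolation=2))
E
```

```text
time_s: 49.45
position: [0.5286, -0.3172, 0.0507]
eef_rot: [0.0, 0.016, 1.0, -0.0]
contact_force: [0.2, -0.3, 0.0]
gripper_width: 0.343
gripper_force: 0.0
time_s: 50.08
position: [0.5282, -0.317, 0.1816]
eef_rot: [-0.0, 0.016, 1.0, 0.0]
contact_force: [0.3, -0.5, 0.4]
gripper_width: 0.585
gripper_force: 0.0
time_s: 50.7
position: [0.4863, -0.054, 0.2403]
eef_rot: [0.0, 0.016, 1.0, -0.0]
contact_force: [1.6, 1.1, 0.6]
gripper_width: 0.582
gripper_force: 0.0
time_s: 51.32
position: [0.4831, 0.1687, 0.2399]
eef_rot: [-0.0, 0.013, 1.0, 0.001]
contact_force: [0.1, -1.0, -0.7]
gripper_width: 0.583
gripper_force: 0.0
turn [ 0.1 -0.   6.9] shift(turned) [-0.0118  0.2037  0.0799] t 51.33 pos [0.4831 0.1687 0.2399] w 0.583 F [ 0.1 -1.  -0.7]
```

View pics/c6.png

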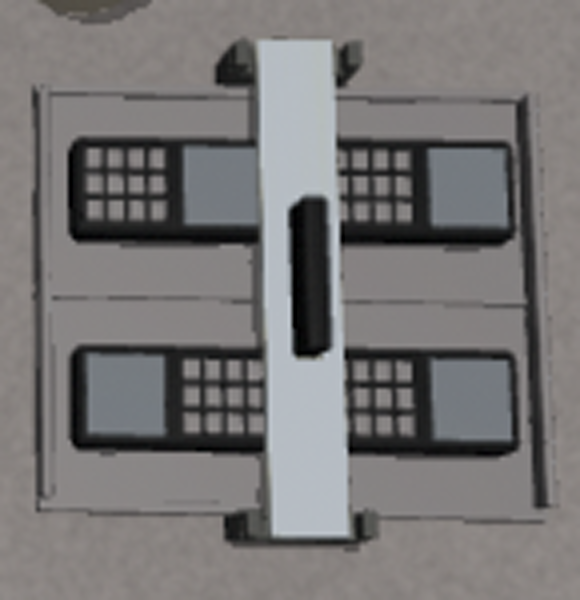

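```bash
python3 -m inch '0.06 0 0 0 0 0 10; 0.06 0 0 0 0 0 10; 0.06 0 0 0 0 0 10; 0.06 0 0 0 0 0 10; 0.06 0 0 0 0 0 10' && python3 -m inch '0.06 0 0 0 0 0 10; 0.06 0 0 0 0 0 10; 0.06 0 0 0 0 0 10; 0.06 0 0 0 0 0 10; 0.06 0.02 0.01 0 0 0 6.9' && python3 -m inch '0.06 0.04 0.005 0 0 0 0; 0.06 0.04 0 0 0 0 0; 0.06 0.03 0 0 0 0 0; 0.06 0 0 0 0 0 0; 0.06 0 0 0 0 0 0' && python3 - <<'E'
from h import *
go(.518,.319,.24,81.6);i=robot.camera_info("wrist");np.savez("wi.npz",**i)
im=robot.grab_frame("wrist")[:,:,::-1].copy();cv2.imwrite("pics/w7.png",im)
for x,y in((.525,.368),(.510,.269)):
    p=proj(i,[[x,y,.112]])[0];cv2.drawMarker(im,tuple(int(v) for v in p.round()),(0,0,255),0,10,1);print(p)
cv2.imwrite("pics/w7m.png",im)
E
```

```text
time_s: 52.0
position: [0.484, 0.1633, 0.2402]
eef_rot: [0.0, 0.44, 0.898, -0.0]
contact_force: [0.9, -0.2, -0.2]
gripper_width: 0.7
gripper_force: 0.0
time_s: 52.62
position: [0.4947, 0.1823, 0.2405]
eef_rot: [0.0, 0.762, 0.648, -0.0]
contact_force: [-0.0, 0.5, -0.2]
gripper_width: 0.702
gripper_force: 0.0
time_s: 53.25
position: [0.5164, 0.2906, 0.2402]
eef_rot: [0.0, 0.759, 0.651, -0.0]
contact_force: [-0.6, -0.5, -0.7]
gripper_width: 0.702
gripper_force: 0.0
turn [ 0.   0.  -0.4] shift(turned) [ 0.0283 -0.0025  0.0002] t 53.25 pos [0.5164 0.2906 0.2402] w 0.702 F [-0.6 -0.5 -0.7]
[312.23103741 104.56017663]
[313.33408273 260.87233017]
```

View pics/w7m.png

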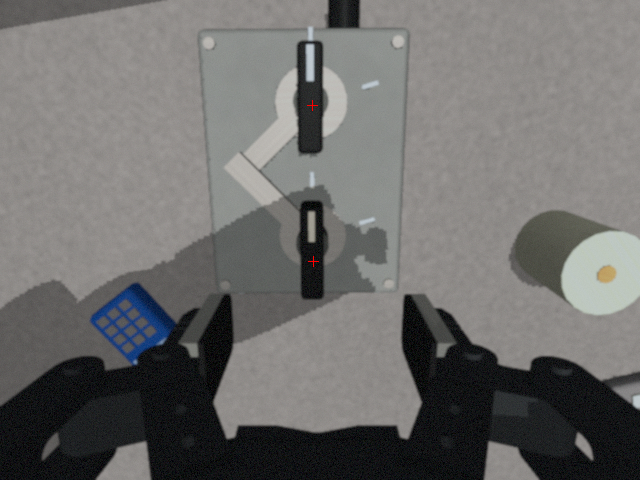

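```bash
python3 - <<'E'
from h import *
i=dict(np.load("wi.npz"))
h=ray(i,[[310,41],[310,148],[312.5,202],[312.5,297]],.112);print(h.round(4),h[:2].mean(0),h[2:].mean(0),np.hypot(*(h[0]-h[1])),np.hypot(*(h[2]-h[3])))
print(ray(i,[[311,101],[312.5,238]],.0615).round(4))
k=ray(i,[[199,30],[409,28],[398,293],[216,293]],.06);print(k.round(4).tolist(),k.mean(0))
robot.observe();go(.5248,.368,.087,81.6)
E
```

```text
Traceback (most recent call last):
TypeError: return arrays must be of ArrayType
```

```bash
python3 - <<'E'
from h import *
i=dict(np.load("wi.npz"))
h=ray(i,[[310,41],[310,148],[312.5,202],[312.5,297]],.112);print(h.round(4),h[:2].mean(0),h[2:].mean(0),np.linalg.norm(h[0]-h[1]),np.linalg.norm(h[2]-h[3]))
print(ray(i,[[311,101],[312.5,238]],.0615).round(4))
k=ray(i,[[199,30],[409,28],[398,293],[216,293]],.06);print(k.round(4).tolist(),k.mean(0))
robot.observe();go(.5248,.368,.087,81.6)
E
```

```text
[[0.5293 0.4034 0.112 ]
 [0.5195 0.3426 0.112 ]
 [0.5157 0.3086 0.112 ]
 [0.5053 0.2433 0.112 ]] [0.52442416 0.37298953 0.112     ] [0.51053741 0.27595064 0.112     ] 0.061508651641660236 0.0661524085747216
[[0.5243 0.3727 0.0615]
 [0.5093 0.2714 0.0615]]
[[0.4548, 0.4312, 0.06], [0.5993, 0.41, 0.06], [0.5711, 0.2142, 0.06], [0.424, 0.2372, 0.06]] [0.51226941 0.32312506 0.06      ]
turn [ 0.   0.  -0.4] shift(turned) [ 0.0778 -0.003   0.1533] t 53.3 pos [0.5164 0.2906 0.2403] w 0.704 F [-0.9 -0.4  1.2]
```

```bash
python3 -m inch '0.06 0.03 -0.0036 0 0 0 -0.4; 0.06 0.035 0 0 0 0 0; 0.06 0.0147 0 0.02 0 0 0; 0.06 0 0 0.04 0 0 0; 0.06 0 0 0.04 0 0 0' && python3 -m inch '0.06 0 0 0.035 0 0 0; 0.06 0 0 0.015 0 0 0; 0.06 0 0 0.005 0 0 0; 0.06 0 0 0 0 0 0; 0.06 0 0 0 0 0 0' && python3 -c "
from h import *
robot.observe();go(.5245,.370,.0855,81.6)"
```

```text
time_s: 53.92
position: [0.5243, 0.37, 0.1382]
eef_rot: [0.0, 0.757, 0.653, -0.0]
contact_force: [1.1, 0.3, 0.2]
gripper_width: 0.703
gripper_force: 0.0
time_s: 54.55
position: [0.5246, 0.3717, 0.0861]
eef_rot: [0.0, 0.757, 0.654, 0.001]
contact_force: [-0.5, 0.2, 1.2]
gripper_width: 0.705
gripper_force: 0.0
turn [ 0.1 -0.   0.1] shift(turned) [-0.0017  0.0002  0.0006] t 54.55 pos [0.5246 0.3717 0.0861] w 0.705 F [-0.5  0.2  1.2]
```

```bash
python3 -m inch '0 -0.001 0 0 0 0 0; 0 0 0 0 0 0 0; 0 0 0 0 0 0 0; 0 0 0 0 0 0 0; 0 0 0 0 0 0 0' 40 && python3 -m inch '0 0 0 0 0 0 5; 0 0 0 0 0 0 5; 0 0 0 0 0 0 5; 0 0 0 0 0 0 5; 0 0 0 0 0 0 0' && python3 -c "
from h import *
s=robot.observe();print(s['moment'],s['gripper_force']);go(.5245,.370,.086,61.6)"
```

```text
time_s: 55.18
position: [0.5243, 0.3706, 0.0855]
eef_rot: [0.0, 0.757, 0.654, 0.0]
contact_force: [-0.1, -0.9, 5.9]
gripper_width: 0.177
gripper_force: 42.6
time_s: 55.8
position: [0.5239, 0.3707, 0.0854]
eef_rot: [0.0, 0.859, 0.512, -0.0]
contact_force: [-2.3, -0.7, 7.7]
gripper_width: 0.173
gripper_force: 43.1
[-0.16565201  0.44322066 -0.11122665] 43.06716978549957
turn [ 0.  0. -0.] shift(turned) [-0.0004  0.0008 -0.0006] t 55.8 pos [0.5239 0.3707 0.0854] w 0.173 F [-2.3 -0.7  7.7]
```

```bash
python3 -m inch '0 0 0 0 0 0 8; 0 0 0 0 0 0 8; 0 0 0 0 0 0 8; 0 0 0 0 0 0 8; 0 0 0 0 0 0 8' && python3 -m inch '0 0 0 0 0 0 5; 0 0 0 0 0 0 5; 0 0 0 0 0 0 3; 0 0 0 0 0 0 0; 0 0 0 0 0 0 0' && python3 -c "
from h import *
s=robot.observe();print(s['moment'],s['gripper_force']);go(.5245,.370,.086,7.1)"
```

```text
time_s: 56.42
position: [0.5235, 0.3713, 0.0854]
eef_rot: [-0.001, 0.983, 0.186, -0.0]
contact_force: [-6.8, 2.1, 8.1]
gripper_width: 0.184
gripper_force: 42.9
time_s: 57.05
position: [0.5234, 0.3716, 0.0854]
eef_rot: [-0.001, 0.997, 0.076, -0.0]
contact_force: [-4.3, 2.6, 8.7]
gripper_width: 0.179
gripper_force: 43.2
[ 0.63907188  1.07966189 -0.20916849] 43.1619268655777
turn [-0.1  0.   1.6] shift(turned) [ 0.0009  0.0017 -0.0006] t 57.05 pos [0.5234 0.3716 0.0854] w 0.179 F [-4.3  2.6  8.7]
```

```bash
for k in 1; do python3 -m inch '0 0 0 0 0 0 1; 0 0 0 0 0 0 1; 0 0 0 0 0 0 0; 0 0 0 0 0 0 0; 0 0 0 0 0 0 0' >/dev/null; python3 -c "
from h import *
s=robot.observe();print(s['moment'],s['gripper_force']);go(.5245,.370,.086,7.1)"; done; python3 -m inch '0 0 0 0 0 0 1; 0 0 0 0 0 0 1; 0 0 0 0 0 0 0; 0 0 0 0 0 0 0; 0 0 0 0 0 0 0' >/dev/null; python3 -c "
from h import *
s=robot.observe();print(s['moment'],s['gripper_force']);go(.5245,.370,.086,7.1)"
```

```text
[0.58333727 1.02770367 0.53281788] 43.12959372997284
turn [-0.1  0.  -0.3] shift(turned) [ 0.0009  0.0017 -0.0006] t 57.67 pos [0.5234 0.3716 0.0854] w 0.182 F [-4.4  2.4  8.2]
[0.50907946 0.95517667 1.36325392] 53.19195091724396
turn [-0.1  0.  -2.3] shift(turned) [ 0.0008  0.0017 -0.0006] t 58.3 pos [0.5235 0.3716 0.0854] w 0.178 F [-5.   1.9  8.2]
```

```bash
python3 -m inch '0 0 0 0 0 0 -1.5; 0.06 0 0 0 0 0 0; 0.06 0 0 0 0 0 0; 0.06 0 0 0 0 0 0; 0.06 0 0 -0.02 0 0 0' && python3 -m inch '0.06 0 0 -0.04 0 0 0; 0.06 0 0 -0.02 0 0 -8; 0.06 0 0 0 0 0 -10; 0.06 0 0 0 0 0 -10; 0.06 0 0 0 0 0 -10' && python3 -m inch '0.06 0 0 0 0 0 -10; 0.06 0 0 0 0 0 -10; 0.06 0 0 0 0 0 -10; 0.06 0 0 0 0 0 -5.7; 0.06 0 0 0 0 0 0' && python3 - <<'E'
from h import *
robot.observe();go(.510,.271,.086,81.6)
im=robot.grab_frame("top")[:,:,::-1];cv2.imwrite("pics/top7.png",im)
i=robot.camera_info("wrist");np.savez("wi2.npz",**i);cv2.imwrite("pics/w8.png",robot.grab_frame("wrist")[:,:,::-1])
E
```

```text
time_s: 58.92
position: [0.5236, 0.3702, 0.1049]
eef_rot: [0.001, 0.999, 0.054, -0.001]
contact_force: [0.5, -0.6, 0.1]
gripper_width: 0.698
gripper_force: 0.0
time_s: 59.55
position: [0.5243, 0.3705, 0.1666]
eef_rot: [0.0, 0.926, 0.378, 0.001]
contact_force: [0.4, -0.4, -0.5]
gripper_width: 0.701
gripper_force: 0.0
time_s: 60.18
position: [0.5244, 0.3703, 0.1663]
eef_rot: [0.0, 0.767, 0.641, 0.0]
contact_force: [-0.7, -0.2, -0.2]
gripper_width: 0.703
gripper_force: 0.0
turn [ 0.1 -0.  -1.8] shift(turned) [-0.1004  0.0002  0.0803] t 60.17 pos [0.5244 0.3703 0.1663] w 0.703 F [-0.7 -0.2 -0.2]
```

```bash
python3 -m inch '0.06 -0.02 0 0 0 0 -1.8; 0.06 -0.04 0 0 0 0 0; 0.06 -0.03 0 0 0 0 0; 0.06 -0.0104 0 0 0 0 0; 0.06 0 0 0.02 0 0 0' && python3 -m inch '0.06 0 0 0.03 0 0 0; 0.06 0 0 0.02 0 0 0; 0.06 0 0 0.01 0 0 0; 0.06 0 0 0 0 0 0; 0.06 0 0 0 0 0 0' && python3 -m inch '0 0 0 0 0 0 0; 0 0 0 0 0 0 0; 0 0 0 0 0 0 0; 0 0 0 0 0 0 0; 0 0 0 0 0 0 0' 40 && python3 -m inch '0 0 0 0 0 0 5; 0 0 0 0 0 0 5; 0 0 0 0 0 0 5; 0 0 0 0 0 0 5; 0 0 0 0 0 0 0' && python3 -c "
from h import *
s=robot.observe();print(s['moment'],s['gripper_force']);go(.51,.271,.086,7.1)"
```

```text
time_s: 60.9
position: [0.5096, 0.2715, 0.1461]
eef_rot: [0.0, 0.757, 0.653, 0.001]
contact_force: [0.1, 0.5, -0.8]
gripper_width: 0.702
gripper_force: 0.0
time_s: 61.52
position: [0.5092, 0.2716, 0.0859]
eef_rot: [0.0, 0.757, 0.654, 0.0]
contact_force: [-0.6, 0.2, 0.4]
gripper_width: 0.698
gripper_force: 0.0
time_s: 62.15
position: [0.5096, 0.2713, 0.0856]
eef_rot: [0.0, 0.757, 0.654, 0.001]
contact_force: [4.9, -0.7, 5.8]
gripper_width: 0.177
gripper_force: 43.3
time_s: 62.78
position: [0.5092, 0.2715, 0.0855]
eef_rot: [0.0, 0.859, 0.512, 0.0]
contact_force: [1.8, 0.2, 8.6]
gripper_width: 0.173
gripper_force: 43.8
[ 0.04253269 -0.09268687 -0.14343738] 43.84281814098358
turn [ 0.  -0.  54.5] shift(turned) [ 0.0008  0.0006 -0.0005] t 62.77 pos [0.5092 0.2715 0.0855] w 0.173 F [1.8 0.2 8.6]
```

```bash
python3 -m inch '0 0 0 0 0 0 8; 0 0 0 0 0 0 8; 0 0 0 0 0 0 8; 0 0 0 0 0 0 8; 0 0 0 0 0 0 8' && python3 -m inch '0 0 0 0 0 0 5; 0 0 0 0 0 0 5; 0 0 0 0 0 0 3; 0 0 0 0 0 0 0; 0 0 0 0 0 0 0' && python3 -c "
from h import *
s=robot.observe();print(s['moment'],s['gripper_force'])" && python3 -m inch '0 0 0 0 0 0 1; 0 0 0 0 0 0 1; 0 0 0 0 0 0 1; 0 0 0 0 0 0 0; 0 0 0 0 0 0 0' && python3 -c "
from h import *
s=robot.observe();print(s['moment'],s['gripper_force']);go(.51,.271,.086,7.1)"
```

```text
time_s: 63.4
position: [0.5085, 0.2723, 0.0855]
eef_rot: [-0.001, 0.983, 0.186, -0.0]
contact_force: [-3.9, 1.5, 10.5]
gripper_width: 0.18
gripper_force: 43.9
time_s: 64.03
position: [0.5085, 0.2726, 0.0855]
eef_rot: [-0.001, 0.997, 0.076, -0.0]
contact_force: [-2.2, 5.4, 9.6]
gripper_width: 0.178
gripper_force: 44.1
[ 1.26964001  0.68449623 -0.14695095] 44.09639775753021
time_s: 64.65
position: [0.5085, 0.2726, 0.0855]
eef_rot: [-0.001, 0.999, 0.051, -0.0]
contact_force: [-3.4, 4.6, 11.9]
gripper_width: 0.177
gripper_force: 47.1
[1.1315206  0.56270107 0.978946  ] 47.09498941898346
turn [-0.1  0.  -1.3] shift(turned) [ 0.0013  0.0018 -0.0005] t 64.65 pos [0.5085 0.2726 0.0855] w 0.177 F [-3.4  4.6 11.9]
```

```bash
python3 -m inch '0 0 0 0 0 0 -1; 0.06 0 0 0 0 0 0; 0.06 0 0 0 0 0 0; 0.06 0 0 0 0 0 0; 0.06 0 0 -0.02 0 0 0' && python3 -m inch '0.06 0 0 -0.04 0 0 0; 0.06 0 0 -0.05 0 0 0; 0.06 0 0 -0.05 0 0 0; 0.06 0 0 -0.02 0 0 0; 0.06 0 0 0 0 0 0' && python3 -m inch '0.06 -0.03 0.05 0 0 0 0; 0.06 -0.03 0.05 0 0 0 0; 0.06 -0.03 0.05 0 0 0 0; 0.06 0 0.05 0 0 0 0; 0.06 0 0 0 0 0 0' && python3 - <<'E'
from h import *
robot.observe();go(.45,.07,.26,7)
a=robot.grab_frame("top")[:,:,::-1];cv2.imwrite("pics/top8.png",a)
b=cv2.imread("pics/top6.png")
d=cv2.absdiff(a,b)[160:310,405:550].max(2);print("tray diff since bar placed",(d>40).sum())
i=robot.camera_info("top");g=a.max(2)
# handle angle: dark blobs in power box
m=(g<55).astype(np.uint8)[195:290,115:235]
for k in cv2.findContours(m,0,1)[0]:
    if cv2.contourArea(k)>60:
        R=cv2.minAreaRect((k[:,0]+[115,195]).astype(np.float32));w=ray(i,cv2.boxPoints(R),.1)[:,:2];e=max(w[1]-w[0],w[2]-w[1],key=np.linalg.norm);print(np.round(R[0]),np.round(R[1]),"axis deg",round(np.degrees(np.arctan2(e[1],e[0]))%180,1))
E
```

```text
time_s: 65.28
position: [0.5083, 0.271, 0.1044]
eef_rot: [0.001, 0.998, 0.058, -0.001]
contact_force: [-0.1, -0.5, 0.3]
gripper_width: 0.702
gripper_force: 0.0
time_s: 65.9
position: [0.5092, 0.2714, 0.2661]
eef_rot: [-0.0, 0.998, 0.058, 0.001]
contact_force: [0.2, -0.0, -0.8]
gripper_width: 0.705
gripper_force: 0.0
time_s: 66.53
position: [0.4425, 0.0593, 0.2649]
eef_rot: [0.0, 0.998, 0.056, -0.0]
contact_force: [0.7, 0.3, -0.2]
gripper_width: 0.705
gripper_force: 0.0
turn [ 0.   0.  -0.6] shift(turned) [ 0.0087 -0.0097  0.0049] t 66.53 pos [0.4425 0.0593 0.2649] w 0.705 F [ 0.7  0.3 -0.2]
tray diff since bar placed 991
[193. 275.] [86. 22.] axis deg 81.7
[144. 234.] [32. 17.] axis deg 6.7
```

```bash
python3 -m inch '0.06 0.01 -0.05 0 0 0 0; 0.06 0.01 -0.05 0 0 0 0; 0.06 0 0 0 0 0 0; 0.06 0 0 0 0 0 0; 0.06 0 0 0 0 0 0' && python3 - <<'E'
from h import *
a=robot.grab_frame("top")[:,:,::-1];cv2.imwrite("pics/top9.png",a)
i=robot.camera_info("top")
b=cv2.imread("pics/top6.png");d=(cv2.absdiff(a,b)[160:310,405:550].max(2)>40).astype(np.uint8)
print("diff",d.sum(),[(cv2.boundingRect(k),) for k in cv2.findContours(d,0,1)[0] if cv2.contourArea(k)>15])
# displacement of the tray picture parts (phase shift would show movement of bar/readers)
A,B=[cv2.cvtColor(x,6).astype(np.float32) for x in(a.copy(),b)]
for n,(x,y) in dict(bar=(482,232),b3=(447,207),b1=(448,260),b4=(508,208),b2=(510,261)).items():
    s=np.s_[y-25:y+25,x-22:x+22];print(n,cv2.phaseCorrelate(A[s].copy(),B[s].copy()))
g=a.max(2);m=(g<55).astype(np.uint8)[195:290,115:235]
for k in cv2.findContours(m,0,1)[0]:
    if cv2.contourArea(k)>60:
        R=cv2.minAreaRect((k[:,0]+[115,195]).astype(np.float32));w=ray(i,cv2.boxPoints(R),.1)[:,:2];e=max(w[1]-w[0],w[2]-w[1],key=np.linalg.norm);print(np.round(R[0]),np.round(R[1]),"axis deg",round(np.degrees(np.arctan2(e[1],e[0]))%180,1))
E
```

```text
time_s: 67.2
position: [0.4509, 0.1634, 0.265]
eef_rot: [0.0, 0.998, 0.058, -0.0]
contact_force: [-0.3, 0.0, 0.2]
gripper_width: 0.699
gripper_force: 0.0
diff 992 [((13, 34, 52, 32),)]
bar ((0.48038534497073115, -0.026226049689974218), 0.7296811182234022)
b3 ((0.6513630702611231, -4.229195279343838), 0.39174734920925564)
b1 ((0.4798083274111775, 0.027398559953624613), 1.0053005358378093)
b4 ((0.4896400601617934, 0.04552410925531447), 0.9984847344292535)
b2 ((0.4829223617236771, 0.015644673133284215), 1.0010548040601943)
[126. 285.] [ 8. 21.] axis deg 89.3
[212. 244.] [ 51. 103.] axis deg 167.9
```

The bay 3 reader was knocked after the bar went back on. I have no views left, so I'll measure it numerically.

```bash
python3 - <<'E'
from h import *
a=cv2.imread("pics/top9.png").max(2);b=cv2.imread("pics/top6.png").max(2)
for im in(b,a):
    print("cols 412..478, rows 182..236")
    for y in range(182,237,2): print(y,"".join(" .:-=+*#%@"[9-int(v)//26] for v in im[y,412:479]))
E
```

```text
cols 412..478, rows 182..236
182 +#++=+==========================================+++++++**+:::::::::
184 =%#+++++++++++++++++++++*******************#***********##+:::::::::
186 =##+++================================================+***:::::::::
188 =*#+++================================================+***:::::::::
190 =*#+++================================================+***:::::::::
192 =+#+++================================================+***:::::::::
194 =+#+++======*##*#################*****************+++++##+:::::::::
196 =+#+=+====+@@%%%%%%%%%%%%%%%%%%%%%%%%%%#****#############*:::::::::
198 =+#+++===+@@%%#===*#==+*#+==+%*==+#%%%#+++++++++++++++++++:::::::::
200 =+#+++===+@@%%#===*#===*%+==+%*==+#%%%#+++++++++++++++++++:::::::::
202 =+#+++===+@@%%%###%%###%%%###%%###%%%%#+++++++++++++++++++-::::::::
204 =+#+++===+@@%%#=++*#+++*%++++%*+++#%%%#+++++++++++++++++++-::::::::
206 =+#+=+===+@@%%*===*#===+#+==+#*===#%%%#+++++++++++++++++++-::::::::
208 =##+=+===+@@%%%####%***#%##*#%#**#%%%%#+++++++++++++++++++-::::::::
210 =##+=+===+@@%%#+++*#++++%*++*##++*#%%%#+++++++++++++++++++=
[... 2289 characters left out ...]
%###%####%%**#%%%%#+++++++++++++++++++#%#**+::::::+@
220 =*#+=+@@@@@%%%@%%%%%%%%%%%%%%%%%%%%%##########*******#%***+::::::+@
222 +*#+=+#@@@@@@@@@@@@@@@@@@@@@@@@@@@@@@@@@@@@@@@@@@@@@@%%****::::::+@
224 =*#+========+********+++++++*****#####%%%%%@@%%@@@@@%#+=***::::::+@
226 =*#*======================================++++++++++++=+***::::::=@
228 =*%*=+==================================================**+::::::=@
230 =*#*===================================================+**+::::::=@
232 =+#*====================================================**+::::::=@
234 =##*==**+**+++++++++**********++++********++++++++++++++**+:::::::@
236 =+#*===============================================+++++**+:::::::@
```

```bash
sed -i 's/def readers(info,im,dark=62,box=(200,165,400,360)):/def readers(info,im,dark=62,box=(200,165,400,360),z0=0):/; s/for z in(0,.024)\]$/for z in(z0,z0+.024)]/' h.py; grep -n z0 h.py; python3 - <<'E'
from h import *
i=robot.camera_info("top")
for n in("top5","top9"):
  im=cv2.imread(f"pics/{n}.png")
  for t in(50,58,66):
    for r in readers(i,im,t,(416,190,474 if n=="top5" else 469,229),.0065): print(n,t,*r)
E
```

```text
18:def readers(info,im,dark=62,box=(200,165,400,360),z0=0):
32:            ca,sa=np.cos(s[2]),np.sin(s[2]);P=[[s[0]+ca*a-sa*b_,s[1]+sa*a+ca*b_,z] for a in(-.052,.052) for b_ in(-.027,.027) for z in(z0,z0+.024)]
top5 50 0.5865 -0.2559 86.1 res 184.9 px 446 207
top5 58 0.5865 -0.2559 86.1 res 180.0 px 446 207
top5 66 0.585 -0.2554 89.3 res 169.5 px 446 207
top9 50 0.5784 -0.2487 87.9 res 155.5 px 442 210
top9 58 0.5793 -0.2486 86.7 res 134.6 px 442 210
top9 66 0.578 -0.2487 87.1 res 113.1 px 442 210
```

```bash
python3 -m inch '0.08 0 0 0 0 0 -10; 0.08 0 0 0 0 0 -10; 0.08 0 0 0 0 0 -10; 0.08 0 0 0 0 0 -10; 0.08 0 0 0 0 0 -10' 40 && python3 -m inch '0.08 0 0 0 0 0 -10; 0.08 0 0 0 0 0 -10; 0.08 0 0 0 0 0 -9.3; 0.08 -0.03 0.01 0 0 0 0; 0.08 -0.05 0.02 0 0 0 0' && python3 -m inch '0.08 -0.05 0.02 0 0 0 0; 0.08 -0.05 0.02 0 0 0 0; 0.08 -0.05 0.02 0 0 0 0; 0.08 -0.05 0.02 0 0 0 0; 0.08 -0.05 0.02 0 0 0 0' && python3 -m inch '0.08 -0.05 0.02 0.02 0 0 0; 0.08 -0.02 0.005 0.03 0 0 0; 0.08 0 0 0.03 0 0 0; 0.08 0 0 0 0 0 0; 0.08 0 0 0 0 0 0' && python3 -c "
from h import *
robot.observe();go(.5785,-.2487,.0135,86)"
```

```text
time_s: 67.88
position: [0.451, 0.1634, 0.2652]
eef_rot: [0.0, 0.879, 0.477, 0.0]
contact_force: [-0.7, -0.8, 0.7]
gripper_width: 0.939
gripper_force: 0.0
time_s: 68.5
position: [0.4753, 0.0816, 0.2652]
eef_rot: [-0.0, 0.731, 0.683, 0.0]
contact_force: [1.5, -1.1, -0.3]
gripper_width: 0.935
gripper_force: 0.0
time_s: 69.12
position: [0.5575, -0.1767, 0.2652]
eef_rot: [0.0, 0.732, 0.681, 0.0]
contact_force: [-0.1, -0.2, 0.5]
gripper_width: 0.937
gripper_force: 0.0
time_s: 69.75
position: [0.5778, -0.2462, 0.1865]
eef_rot: [0.001, 0.732, 0.682, 0.0]
contact_force: [-0.0, -1.3, 0.6]
gripper_width: 0.939
gripper_force: 0.0
turn [ 0.1  0.  -0. ] shift(turned) [-0.0025  0.0009  0.173 ] t 69.75 pos [ 0.5778 -0.2462  0.1865] w 0.939 F [-0.  -1.3  0.6]
```

```bash
python3 -m inch '0.08 -0.0025 0.0009 0.02 0 0 0; 0.08 0 0 0.02 0 0 0; 0.08 0 0 0.01 0 0 0; 0.08 0 0 0 0 0 0; 0.08 0 0 0 0 0 0' && python3 - <<'E'
from h import *
robot.observe();i=robot.camera_info("wrist");im=robot.grab_frame("wrist")[:,:,::-1].copy();cv2.imwrite("pics/w9.png",im)
def box(x,y,d,mg):
    c,s=np.cos(np.radians(d)),np.sin(np.radians(d))
    P=proj(i,[[x+c*a-s*b,y+s*a+c*b,z] for a in(-.052,.052) for b in(-.027,.027) for z in(.006,.03)]);return (*np.maximum(P.min(0)-mg,0).astype(int),*(P.max(0)+mg).astype(int))
B=box(.5785,-.2487,86,14);print(B)
for t in(50,60,70):
    for r in readers(i,im,t,B,.0065): print(t,*r)
g=im.max(2)
for y in range(B[1],B[3],5): print(y,"".join(" .:-=+*#%@"[9-int(v)//26] for v in g[y,B[0]-20:B[2]+20:2]))
go(.5785,-.2487,.0135,86)
E
```

```text
time_s: 70.38
position: [0.5785, -0.2487, 0.1362]
eef_rot: [0.001, 0.732, 0.682, 0.0]
contact_force: [-0.4, -0.1, -0.8]
gripper_width: 0.935
gripper_force: 0.0
(np.int64(256), np.int64(133), np.int64(378), np.int64(329))
50 0.5781 -0.2458 87.1 res 1163.6 px 316 224
60 0.578 -0.245 86.8 res 1070.2 px 316 225
70 0.5785 -0.2451 86.9 res 919.6 px 316 225
133 ==++======++++++++++++++++++=======================------------------------------
138 -------------------------------------------=-============================++++++++
143 ==+===+++++++++++++++***#############%#######********######*=--------------------
148 --==--------------=%%%%%%%%%%%%%%%%%%%%%%%%%%%%%%%%%%%%%%%%%%%*------------------
153 --==-------------=#%%#####%##%#%##%#%%%%#%######%#%########%%%%+-----------------
158 --==-------------=#%%%%#=-------=###=--------*##=--------*#%%%%=-----------------
163 ---+-------------=#%%%%#=--------*%#=--------*%#=--------*##%%%=-----------------
168 ---+-------------=#%%###=-------=###=--------*##=--------*%#%%%=-----------------
173 ==-==-------------*%%%%%%##%##%#%%##%%#%%%%%##%%####%##
[... 2119 characters left out ...]
=--------------------------------+%@@#*+====-------------
303 ++++++++**++++++++++#%@%*********************************#@@#*+++++++++++++++++++
308 ++++++++**++++++++++++*************************************++++++++++++++++++*+++
313 +++++++++*+++++++++++++++++++++++++++++++++++++++++++++++++++++++++++++++++++++++
318 +++++++++*++++++++++++++*++++++*++++++++++*+++++++++++++++++++++++++++++++++=====
323 ++++++++++++================-------------------------------------:...............
328 ---------------------------------------------------------------:.................
turn [ 0.1  0.  -0. ] shift(turned) [-0.     -0.      0.1226] t 70.42 pos [ 0.5785 -0.2487  0.1361] w 0.941 F [-0.2  0.   0.3]
```

```bash
python3 -m inch '0.08 0 0 0.04 0 0 0; 0.08 0 0 0.04 0 0 0; 0.08 0 0 0.025 0 0 0; 0.08 0 0 0.013 0 0 0; 0.08 0 0 0.004 0 0 0' && python3 -m inch '0.08 0 0 0 0 0 0; 0 0 0 0 0 0 0; 0 0 0 0 0 0 0; 0 0 0 0 0 0 0; 0 0 0 0 0 0 0' 40 && python3 -m inch '0 0 0 -0.0015 0 0 -1; 0 -0.0035 0.004 0 0 0 -0.5; 0 -0.004 0.0043 0 0 0 -0.5; 0 0 0 0 0 0 0; 0 0 0 0 0 0 0' && python3 -c "
from h import *
robot.observe();go(.5862,-.2567,.0135,88)"
```

```text
time_s: 71.05
position: [0.5784, -0.2487, 0.0133]
eef_rot: [0.0, 0.732, 0.682, -0.0]
contact_force: [-0.6, 0.3, -0.2]
gripper_width: 0.935
gripper_force: 0.0
time_s: 71.68
position: [0.5785, -0.2487, 0.014]
eef_rot: [0.0, 0.732, 0.682, 0.0]
contact_force: [-1.3, 1.4, 7.2]
gripper_width: 0.617
gripper_force: 41.7
time_s: 72.3
position: [0.586, -0.2564, 0.0145]
eef_rot: [-0.0, 0.72, 0.694, -0.0]
contact_force: [0.6, 0.1, -2.5]
gripper_width: 0.617
gripper_force: 42.7
turn [-0. -0. -0.] shift(turned) [-0.0003  0.0002  0.001 ] t 72.3 pos [ 0.586  -0.2564  0.0145] w 0.617 F [ 0.6  0.1 -2.5]
```

```bash
python3 -m inch '0 0 0 0.001 0 0 0; 0.07 0 0 0 0 0 0; 0.07 0 0 0 0 0 0; 0.07 0 0 0 0 0 0; 0.07 0 0 -0.02 0 0 0' && python3 -m inch '0.07 0 0 -0.04 0 0 0; 0.07 0 0 -0.05 0 0 0; 0.07 0.02 0 -0.04 0 0 0; 0.07 0.05 -0.02 0 0 0 0; 0.07 0.05 -0.02 0 0 0 0' && python3 -m inch '0.07 0.05 -0.02 0 0 0 0; 0.07 0.05 -0.02 0 0 0 0; 0.07 0.05 -0.01 0 0 0 0; 0.07 0.05 0 0 0 0 0; 0.07 0.05 0 0 0 0 0' && python3 -m inch '0.07 0.03 0 0 0 0 0; 0.07 0 0 0 0 0 0; 0.07 0 0 0 0 0 0; 0.07 0 0 0 0 0 0; 0.07 0 0 0 0 0 0' && python3 - <<'E'
from h import *
robot.observe();go(.45,.16,.2,88)
a=robot.grab_frame("top")[:,:,::-1].copy();cv2.imwrite("pics/top10.png",a);b=cv2.imread("pics/top6.png")
d=(cv2.absdiff(a,b)[160:310,405:550].max(2)>40).astype(np.uint8);print("diff",d.sum(),[cv2.boundingRect(k) for k in cv2.findContours(d,0,1)[0]])
A,B=[cv2.cvtColor(x,6).astype(np.float32) for x in(a,b)]
for n,s in dict(bar=np.s_[172:292,470:492],b3=np.s_[188:230,416:468],b1=np.s_[240:285,416:468],b4=np.s_[188:230,492:535],b2=np.s_[240:285,493:535]).items(): print(n,np.round(cv2.phaseCorrelate(A[s].copy(),B[s].copy())[0],2))
c=cv2.imread("pics/top0.png");d=(cv2.absdiff(a,c).max(2)>50).astype(np.uint8)
for k in cv2.findContours(d,0,1)[0]:
    if cv2.contourArea(k)>25: print(cv2.boundingRect(k))
E
```

```text
time_s: 72.92
position: [0.5855, -0.2562, 0.0334]
eef_rot: [-0.001, 0.72, 0.694, -0.0]
contact_force: [-0.4, 0.6, -0.3]
gripper_width: 0.819
gripper_force: 0.0
time_s: 73.55
position: [0.5499, -0.1338, 0.1653]
eef_rot: [0.001, 0.72, 0.694, 0.001]
contact_force: [1.3, 0.8, -1.4]
gripper_width: 0.818
gripper_force: 0.0
time_s: 74.18
position: [0.5093, 0.1183, 0.165]
eef_rot: [0.0, 0.72, 0.694, 0.001]
contact_force: [0.7, -0.7, -0.6]
gripper_width: 0.819
gripper_force: 0.0
time_s: 74.8
position: [0.5105, 0.1458, 0.1638]
eef_rot: [0.0, 0.72, 0.694, 0.0]
contact_force: [-0.5, 0.0, 0.7]
gripper_width: 0.818
gripper_force: 0.0
turn [ 0.   0.  -0.1] shift(turned) [ 0.0121 -0.0609 -0.0362] t 74.8 pos [0.5105 0.1458 0.1638] w 0.818 F [-0.5  0.   0.7]
diff 205 [(61, 61, 2, 1), (30, 61, 2, 1), (24, 51, 1, 1), (40, 50, 2, 5), (35, 50, 3, 5), (30, 50, 3, 5), (26, 50, 1, 5), (20, 50, 2, 5), (64, 49, 1, 6), (40, 44, 1, 4), (35, 44, 3, 4), (24, 44, 1, 4), (20, 44, 2, 4), (30, 43, 2, 6), (26, 43, 1, 5), (29, 39, 1, 3), (40, 37, 1, 5), (35, 37, 3, 5), (31, 37, 1, 5), (26, 37, 1, 5), (24, 37, 1, 5), (20, 37, 2, 5), (44, 36, 2, 20), (16, 35, 2, 26)]
bar [0.   0.01]
b3 [0.87 0.58]
b1 [-0.02  0.52]
b4 [0.48 0.5 ]
b2 [0.5  0.48]
(373, 471, 20, 9)
(105, 466, 30, 12)
(0, 447, 17, 31)
(320, 422, 24, 7)
(24, 411, 36, 28)
(0, 398, 57, 54)
(101, 296, 9, 60)
(0, 293, 51, 117)
(115, 268, 192, 205)
(456, 256, 10, 6)
(276, 251, 29, 49)
(43, 249, 138, 191)
(422, 246, 49, 28)
(342, 239, 41, 54)
(490, 235, 45, 51)
(120, 223, 40, 19)
(425, 203, 10, 6)
(489, 195, 45, 28)
(421, 194, 50, 32)
(350, 185, 27, 50)
(276, 182, 36, 52)
(226, 157, 32, 108)
(215, 149, 21, 6)
(158, 149, 27, 40)
(125, 148, 102, 135)
```

```bash
python3 -m inch '0.07 -0.05 0 -0.05 0 0 0; 0.07 -0.06 0 -0.03 0 0 0; 0.07 -0.06 0 0 0 0 0; 0.07 -0.03 0 0 0 0 0; 0.07 0 0 0 0 0 0' && python3 -m inch '0.07 0 0 0 0 0 0; 0.07 0 0 0 0 0 0; 0.07 0 0 0 0 0 0; 0.07 0 0 0 0 0 0; 0.07 0 0 0 0 0 0' && python3 - <<'E'
from h import *
a=robot.grab_frame("top")[:,:,::-1].copy();cv2.imwrite("pics/top11.png",a);i=robot.camera_info("top")
m=(a.max(2)<55).astype(np.uint8)[195:290,115:222]
for k in cv2.findContours(m,0,1)[0]:
    if cv2.contourArea(k)>60:
        R=cv2.minAreaRect((k[:,0]+[115,195]).astype(np.float32));w=ray(i,cv2.boxPoints(R),.1)[:,:2];e=max(w[1]-w[0],w[2]-w[1],key=np.linalg.norm);print(np.round(R[0]),np.round(R[1]),"axis deg",round(np.degrees(np.arctan2(e[1],e[0]))%180,1))
c=cv2.imread("pics/top0.png")
A,C=[cv2.cvtColor(x,6).astype(np.float32) for x in(a,c)]
for n,s in dict(mug=np.s_[105:170,405:460],roll2=np.s_[120:170,200:250],stapler=np.s_[285:340,310:350],roll1=np.s_[220:255,312:345],blue=np.s_[300:355,208:275]).items(): print(n,np.round(cv2.phaseCorrelate(A[s].copy(),C[s].copy()),2))
g=a.max(2)
for y in range(205,262,3): print(y,"".join(" .:-=+*#%@"[9-int(v)//26] for v in g[y,120:222]))
E
```

```text
time_s: 75.47
position: [0.5034, -0.0459, 0.236]
eef_rot: [0.0, 0.721, 0.693, -0.0]
contact_force: [0.1, -0.1, 0.3]
gripper_width: 0.822
gripper_force: 0.0
time_s: 76.1
position: [0.5036, -0.0434, 0.2358]
eef_rot: [0.0, 0.719, 0.695, -0.0]
contact_force: [0.6, 0.1, -0.9]
gripper_width: 0.819
gripper_force: 0.0
[219. 261.] [ 6. 51.] axis deg 172.3
[192. 240.] [33. 15.] axis deg 1.7
[144. 234.] [32. 17.] axis deg 6.7Traceback (most recent call last):
  File "<stdin>", line 9, in <module>
    return _wrapfunc(a, 'round', decimals=decimals, out=out)
    return _wrapit(obj, method, *args, **kwds)
    conv = _array_converter(obj)
ValueError: setting an array element with a sequence. The requested array has an inhomogeneous shape after 1 dimensions. The detected shape was (2,) + inhomogeneous part.
```

```bash
python3 -c "
from cell import robot
print(robot.finish_job())"
```

```text
the job is handed in; nothing more can be done
None
```

I handed the job in at about 76 s: all four readers are in their bays with the bar back in its rests, then the isolator and after it the selector were turned clockwise to their stops; the bay 3 reader was knocked after the bar was on, so I slid it back under the bar to within about 2 mm after the switching, the bay 2 reader sits 2–3 mm off centre, and I did not run a final check on the bystander items.

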